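# Hang the laminated bows in the curing cabinet

## Task

The glued-up bows on the former are ready to cure: push the curing cabinet's sash up until its lower edge is level with the pointer of the brass marker and leave it standing there, pull the rack all the way out, and hang every bow from the former over the rack's rail, square astride it with one leg on each side and hanging free. Then push the loaded rack fully home and bring the sash gently down until it is fully shut; never bring the sash down on the rack while that is out, and do not knock over or shove the glue bottle, the tape measure or the spring clamp.

Things in the scene. Friction and masses are not known exactly. Their poses are not given: they have to be found in the camera images.
- sash (a joint): Height of the sash above shut, in m: 0 shut, 0.21 upper stop. The sash is a clear panel in a dark steel frame (412 wide, 242 high) sliding vertically between two aluminium jambs in front of the cabinet. Counterbalanced: it stays at any height, and about 3 N up or down moves it. Push it up with fingertips tilted forward under its lip, down on the lip's top.
- sash_edge (a point): Middle of the front lower corner of the sash's lift lip; x into the cabinet (away from the robot), y left along the lip, z up. The lip is a straight steel ledge along the whole lower edge of the sash, 400 long, 11 thick (this point is at its underside), round-fronted, standing out 28 towards the robot. Shut, its underside is 62 above the bench; below it all is free save the rack's knob in the middle.
- mark (a point): The height mark: lower edge of the pointer of a small brass clip on the left jamb of the cabinet, just in front of the sash's left end. Its height above the bench differs from start to start (0.215 to 0.250 m). The clip does not stop the sash.
- rack (a joint): How far the rack is drawn out, in m: 0 home in the cabinet, 0.205 fully out (stop). It slides straight towards the robot along the cabinet's -x axis; about 2 N of friction; it stays where it is left.
- knob (a point): Centre of the rack's turned wooden knob: 29 diameter, 27 long, axis level along x (x away from the robot, y left, z up), 42 above the bench; a 12 thick stem leads 38 from it back to the tray. Rack home, it stands 13 nearer the robot than the lip's front edge.
- rail (a point): Centre of the rack's rail: level steel bar, 16 diameter, along this frame's y (left), x away from the robot, z up; axis 147 above the bench. Free length 330 between end posts (14 diameter). It moves with the rack, over a flat drip tray 372 wide whose floor is 12 above the bench. Rack fully out, it stands 78 nearer the robot than the lip's front edge.
- former: Half-round wooden beam fixed on the bench, 300 long (along its y), 58 wide, 108 high; origin at the middle of its underside. The two or three bows sit astride it, the inside of their crowns on its top. To hang a bow, grasp its crown across the width from above with the fingertips no lower than the crown's inner side, so that they clear the rail.
- cabinet: The open-fronted white board curing cabinet, fixed; origin on the bench under the middle of the sash's front face; x into the cabinet, y left. 468 wide over its jambs, which stand 550 high; the roof is 308 high. Inside there is nothing but the rack.
- glue_bottle: Bystander: loose standing glue bottle, 58 diameter, 178 high; origin at the centre of its foot.
- tape_measure: Bystander: loose tape measure standing on its edge, 36x165x69; origin at its underside.
- spring_clamp: Bystander: loose spring clamp lying flat, 77x167x22; origin at its underside.
- bow_1_crown (a point): Middle of the crown (top of the arch, half-way through the wood) of a bow: laminated wooden arch, an upside-down U; x from leg to leg, y along its width, z up. Wood 24 thick (12 above and below this point) and 36 wide; half-round of inner radius 32, then straight legs 75 long; 112 across, feet 119 below this point; 0.18 to 0.29 kg. On the rail this point is 20 above the rail's axis.
- bow_2_crown (a point): Middle of the crown (top of the arch, half-way through the wood) of a bow: laminated wooden arch, an upside-down U; x from leg to leg, y along its width, z up. Wood 24 thick (12 above and below this point) and 36 wide; half-round of inner radius 32, then straight legs 75 long; 112 across, feet 119 below this point; 0.18 to 0.29 kg. On the rail this point is 20 above the rail's axis.
- bow_3_crown (a point): Middle of the crown (top of the arch, half-way through the wood) of a bow: laminated wooden arch, an upside-down U; x from leg to leg, y along its width, z up. Wood 24 thick (12 above and below this point) and 36 wide; half-round of inner radius 32, then straight legs 75 long; 112 across, feet 119 below this point; 0.18 to 0.29 kg. On the rail this point is 20 above the rail's axis.
Mind the look-alikes: they are no part of the job. What is shaped like the part that bears bow_3_crown but green is not meant.

How it is judged (in metres and radians):
On the way, in this order (a step that is already met when the one before it is completed fails the run):
1. the sash stands still with the lower edge of its lip within 12 mm of the height of the mark (z of sash_edge in the frame of mark between -0.012 and 0.012 m and velocity of joint sash between -0.005 and 0.005 m/s), for 0.5 s.
2. the rack is drawn fully out (within 15 mm of its stop) (value of joint rack above 0.19 m), for 0.2 s.
3. every bow hangs astride the rail of the drawn-out rack (value of joint rack above 0.18 m and x of bow_1_crown in the frame of rail between -0.025 and 0.025 m and y of bow_1_crown in the frame of rail between -0.15 and 0.15 m and z of bow_1_crown in the frame of rail between 0.01 and 0.03 m and angle between each of bow_1_crown, bow_2_crown, bow_3_crown's own z axis and vertical below 0.4 rad and angle between the y axis of each of bow_1_crown, bow_2_crown, bow_3_crown and the y axis of rail, either way round below 0.35 rad and x of bow_2_crown in the frame of rail between -0.025 and 0.025 m and y of bow_2_crown in the frame of rail between -0.15 and 0.15 m and z of bow_2_crown in the frame of rail between 0.01 and 0.03 m and x of bow_3_crown in the frame of rail between -0.025 and 0.025 m and y of bow_3_crown in the frame of rail between -0.15 and 0.15 m and z of bow_3_crown in the frame of rail between 0.01 and 0.03 m), for 0.5 s.
4. the rack is home (within 10 mm) with every bow on its rail and the sash still within 25 mm of the mark (value of joint rack below 0.01 m and z of sash_edge in the frame of mark between -0.025 and 0.025 m and x of bow_1_crown in the frame of rail between -0.025 and 0.025 m and y of bow_1_crown in the frame of rail between -0.15 and 0.15 m and z of bow_1_crown in the frame of rail between 0.01 and 0.03 m and angle between each of bow_1_crown, bow_2_crown, bow_3_crown's own z axis and vertical below 0.4 rad and angle between the y axis of each of bow_1_crown, bow_2_crown, bow_3_crown and the y axis of rail, either way round below 0.35 rad and x of bow_2_crown in the frame of rail between -0.025 and 0.025 m and y of bow_2_crown in the frame of rail between -0.15 and 0.15 m and z of bow_2_crown in the frame of rail between 0.01 and 0.03 m and x of bow_3_crown in the frame of rail between -0.025 and 0.025 m and y of bow_3_crown in the frame of rail between -0.15 and 0.15 m and z of bow_3_crown in the frame of rail between 0.01 and 0.03 m), for 0.3 s.
At the end, for the whole second after the job is handed in: Sash shut (within 8 mm), rack home (within 10 mm), every bow resting astride the rail: crown centre within 25 mm across it, 10 to 30 mm above its axis, within 150 mm of its middle; upright within 0.4 rad, square to the rail within 0.35 rad (value of joint sash below 0.008 m and value of joint rack below 0.01 m and x of bow_1_crown in the frame of rail between -0.025 and 0.025 m and y of bow_1_crown in the frame of rail between -0.15 and 0.15 m and z of bow_1_crown in the frame of rail between 0.01 and 0.03 m and angle between each of bow_1_crown, bow_2_crown, bow_3_crown's own z axis and vertical below 0.4 rad and angle between the y axis of each of bow_1_crown, bow_2_crown, bow_3_crown and the y axis of rail, either way round below 0.35 rad and x of bow_2_crown in the frame of rail between -0.025 and 0.025 m and y of bow_2_crown in the frame of rail between -0.15 and 0.15 m and z of bow_2_crown in the frame of rail between 0.01 and 0.03 m and x of bow_3_crown in the frame of rail between -0.025 and 0.025 m and y of bow_3_crown in the frame of rail between -0.15 and 0.15 m and z of bow_3_crown in the frame of rail between 0.01 and 0.03 m); the robot touches nothing.
It fails at once if the sash is slammed down (faster than 0.3 m/s) (velocity of joint sash below -0.3 m/s).
It fails at once if the sash is brought down below 0.10 m while the rack is out (value of joint rack above 0.04 m and value of joint sash below 0.1 m).
It fails at once if the glue bottle is knocked over or shoved more than 40 mm (distance of glue_bottle from where it was at the start of the episode above 0.04 m or angle between glue_bottle's own z axis and vertical above 0.5 rad).
It fails at once if the tape measure is knocked over or shoved more than 40 mm (distance of tape_measure from where it was at the start of the episode above 0.04 m or angle between tape_measure's own z axis and vertical above 0.5 rad).
It fails at once if the spring clamp is knocked over or shoved more than 40 mm (distance of spring_clamp from where it was at the start of the episode above 0.04 m).
Of bow_1, bow_2, bow_3 only 2 to 3 are there at a start; the rules pass over those that are not, and their reading is None.
At some moment in a run one of bow_1, bow_2, bow_3 may be knocked a few centimetres aside while the robot is not near it.
It also fails if it takes over 210 s, if anything falls off the work surface, if the arm or the gripper's body presses on something with over 40 N, if the wrist force passes 120 N, or if a joint passes its speed limit or range.

## Robot

A 7-joint arm with a two-finger parallel gripper is mounted at the origin on a cart in front of the work surface, level with it; the furniture and walls round the work are solid. World frame = base frame: x ahead of the robot, y to its left, z up, the work surface at z = 0. Lengths are in mm, angles in rad, forces in N, time in s.
With the tool pointing down it reaches from about 400 to 875 mm from the base axis. Payload 4.4 kg.
Tool frame: the origin (TCP) lies on the centre line of the jaws, within the pads' length; the fingertips stand 25 mm ahead of it and the grasp point (between the pads) lies 6 mm ahead of it (ctrl.finger_overhang is the distance from the TCP to the fingertips, in mm); z points along the fingers, y is the line along which they close (so a half turn about z gives the same grasp; the last joint's range is limited). The gripper opens to 85 mm and grips with 20 to 120 N. Pads are 22 mm wide; open, the fingers measure 114 mm over their backs; the gripper's body (76 mm by 85 mm) begins 54 mm behind the grasp point. The pads swing forward as they close: fully open they stand 13 mm farther back than shut.
Start: joints at [-1.288, 0.628, 0.038, 1.517, -0.027, 0.996, -0.02], TCP at [222.128, 610.882, 256.313] pointing down, gripper open.
Joint ranges: [-3.06, 3.06], [-0.37, 2.12], [-1.25, 1.32], [0.18, 2.47], [-1.1, 4.24], [0.23, 1.98], [-2.94, 2.94]. Speed limits (rad/s): [2.57, 2.57, 3.14, 3.14, 3.14, 3.14, 3.14].

## Interface

Orientations are given as [roll, pitch, yaw] about the fixed x, y, z axes, in that order (R = Rz(yaw) Ry(pitch) Rx(roll)).
In Python, from cell import ctrl gives the robot as it stands. The module is installed in compiled form; this text tells all that it offers.
- The arm moves only by the tool play_rows, never from a script. Its argument "targets" is a list of rows, each a list of 5 numbers: the closure, from 0 (fully open) to 1 (shut), then the shift along the tool's x, y, z in cm, then the turn about the tool's z in degrees. In form: [[gripper, dx, dy, dz, spin], ...]. A call has 1 to 10 rows; each row is the pose to reach, as a shift and turn from the pose commanded when the call began, along the tool's axes at that moment; what a row does not reach only later rows make up. A row lasts 1/10 s, in which the tool goes at most 50 mm and 8.59 degrees, less where a joint would pass 70% of its speed; a pose out of reach is approached as far as the arm can. A call with a gripper value outside its range is refused whole. The fingers move at their own pace and stop on an object; the grip force is fixed at half the most. Time passes only in rows, so rows that repeat a pose let the fingers close. It gives the time, the measured TCP pose, the force, the opening and the grip force at its end, in the units of the state.
- ctrl.read_state(): the state, without advancing time (a new reading comes with each control period).
- ctrl.get_image(name): name is "side" or "top" or "wrist"; returns (picture, depth): 420x560x3 uint8, red, green, blue; 420x560 float32, mm along the optical axis (not along the pixel's ray), 0 where there is no reading.
- ctrl.calibration(name): a dict with "vfov" (degrees; the focal length in pixels is half the picture's height over the tangent of half this angle, whatever the lens; pixels are square), "cx", "cy" (the principal point, pixels), "extrinsics" (4x4, takes a point from camera to world coordinates); the wrist camera has in their place "mount" (4x4, takes a point from camera to tool coordinates, whose origin is the TCP and whose axes are the flange's). Camera axes: x right, y down, z forward; pixel columns grow to the right and rows downward; lengths in mm; the calibration is good to about 2 mm. A picture is of the moment at which its call begins: read the wrist's pose just before it. calibration takes no time and is no camera call.
- ctrl.finish_job(): hands the job in; it is judged then, once.
Trained networks look in the newest picture that a camera, given by its name, has taken for a name from the list of things; names that differ only in an ending like _2 or _b are one class to them, and where a whole thing is asked for, a point or a joint stands for the part that bears it (a point fixed in the world has none). Each returns a list of dicts, best first, with "confidence" (0 to 1); they miss things now and then, are a little off and sometimes report something else, mostly with a low value. They report only what shows in the picture. A call takes as long as a camera call. They do not tell look-alikes from the thing itself.
- ctrl.search_frame(camera, name): "bbox" ([left, top, right, bottom] in pixels, round what is visible of it).
- ctrl.trace(camera, name): "pixels" (420x560 bool, what is visible of it) and "bbox" ([left, top, right, bottom] in pixels, round what is visible of it).
The state is a dict: "clock": time; "qpos": joint angles; "qd": joint speeds; "tau": joint torques, N m; "eef_pos": TCP position; "tool_rot": TCP orientation; "force": force on the tool from outside, world axes, zero at the start; "torque": the same for the moment, N m; "width": finger opening in mm; "gripper_force": force on a finger pad.
Only numpy, scipy, OpenCV 4.12 (cv2) and the standard library are available. Lean on these libraries where they do the work, as an engineer would, in place of code of your own. Each camera call takes 0.05 s, during which the arm holds its last target. There are 200 camera calls.

## Working session

There is one attempt and no reset: what is moved stays moved. The work goes in short steps, Python scripts to look and compute and a tool call to move; the robot and the scene stay as the last step left them, time stands still between calls to the robot, and variables do not carry over. Pictures are saved under pics/ and viewed, at most 14 in all, crops included, and the job is handed in when it is done.

Besides the shell and the picture viewer there is one more tool, called as name([rows], argument=value, ...), one row to a line, values as JSON. play_rows: Moves the arm, as the interface text tells. Its arguments: {"type":"object","properties":{"targets":{"type":"array"}},"required":["targets"]}

```bash
mkdir -p pics; cat > h.py <<'E'
from cell import ctrl
import numpy as np, cv2
from scipy.spatial.transform import Rotation as R
def shot(n,f=None):
    s=ctrl.read_state(); im,d=ctrl.get_image(n)
    if f: cv2.imwrite('pics/'+f,im[:,:,::-1])
    return im,d,ext(n,s)
def tool(s):
    T=np.eye(4);T[:3,:3]=R.from_euler('xyz',s['tool_rot']).as_matrix();T[:3,3]=s['eef_pos'];return T
def ext(n,s=None):
    c=ctrl.calibration(n)
    return np.array(c['extrinsics']) if 'extrinsics' in c else tool(s or ctrl.read_state())@np.array(c['mount'])
def cloud(n,d,E):
    c=ctrl.calibration(n); f=210/np.tan(np.radians(c['vfov'])/2)
    v,u=np.mgrid[0:420,0:560]
    P=np.stack([(u-c['cx'])/f*d,(v-c['cy'])/f*d,d],-1)
    return P@E[:3,:3].T+E[:3,3]   # 420x560x3
def proj(n,E,p):
    c=ctrl.calibration(n); f=210/np.tan(np.radians(c['vfov'])/2)
    q=(np.asarray(p)-E[:3,3])@E[:3,:3]
    return q[...,0]/q[...,2]*f+c['cx'],q[...,1]/q[...,2]*f+c['cy']
def local(p):  # world point -> shift in tool axes, cm
    T=tool(ctrl.read_state()); return (np.asarray(p)-T[:3,3])@T[:3,:3]/10
E
python3 - <<'E'
from h import *
s=ctrl.read_state(); print(s,ctrl.finger_overhang)
for n in('side','top'):
    im,d,E=shot(n,n+'0.png'); print(n,E.round(2).tolist()); np.save(n+'0.npy',cloud(n,d,E))
    for k in('sash','rack','knob','former','cabinet','bow_1_crown','glue_bottle','tape_measure','spring_clamp','rail','sash_edge','mark'):
        try: print(k,[(r['bbox'],round(r['confidence'],2)) for r in ctrl.search_frame(n,k)])
        except Exception as e: print(k,e)
E
```

```text
{'clock': 0.0, 'qpos': array([-1.28778567,  0.62937852,  0.03843125,  1.51836747, -0.02702943,
        0.9963102 , -0.02000981]), 'qd': array([ 0.00082224,  0.00055932,  0.0001382 ,  0.00099506,  0.00067414,
       -0.00104483, -0.00040671]), 'tau': array([ 5.20407102e-04, -5.63409877e+01,  1.22696992e+00, -1.93440038e+01,
        1.11824524e-02,  1.06472505e-02, -1.44428606e-05]), 'eef_pos': array([221.91666565, 610.32263586, 255.36802937]), 'tool_rot': array([-3.13964645e+00, -3.43834243e-06,  2.79276483e+00]), 'force': array([ 0.53571163, -0.55097913, -0.17227529]), 'torque': array([ 0.00409305,  0.00232627, -0.01519815]), 'gripper_force': 0.0, 'width': 85.69217738477752} 25.0
side [[-0.87, -0.24, 0.42, -116.42], [-0.49, 0.43, -0.76, 1328.54], [0.0, -0.87, -0.5, 983.52], [0.0, 0.0, 0.0, 1.0]]
sash [([257.7, 124.4, 303.5, 228.1], 0.57)]
rack [([256.7, 214.9, 287.8, 242.8], 0.63)]
knob [([257.2, 212.2, 281.6, 244.3], 0.7)]
former [([226.9, 253.1, 317.9, 296.8], 0.91)]
cabinet [([198.0, 68.8, 311.2, 251.0], 0.84)]
bow_1_crown []
glue_bottle [([199.9, 268.4, 217.3, 316.1], 0.71)]
tape
[... 338 characters left out ...]
 [-0.0, -0.17, -0.99, 1295.51], [0.0, 0.0, 0.0, 1.0]]
sash [([290.6, 140.4, 449.5, 183.5], 0.85), ([348.1, 182.8, 355.3, 193.9], 0.55), ([161.7, 187.8, 186.4, 210.3], 0.21)]
rack [([341.7, 181.2, 354.1, 196.0], 0.48)]
knob []
former [([220.5, 182.9, 249.6, 279.3], 0.72)]
cabinet [([275.7, 73.4, 506.9, 193.2], 0.84)]
bow_1_crown [([220.2, 254.9, 260.6, 274.2], 0.69), ([139.8, 242.2, 187.3, 266.4], 0.22)]
glue_bottle [([163.9, 187.2, 187.0, 209.1], 0.67)]
tape_measure [([385.8, 253.0, 434.7, 277.2], 0.54), ([219.6, 253.3, 261.9, 272.6], 0.31)]
spring_clamp [([136.1, 242.3, 185.8, 266.7], 0.78)]
rail [([347.7, 181.7, 356.1, 194.0], 0.44)]
sash_edge [([289.4, 139.6, 447.7, 185.5], 0.81)]
mark []
```

```bash
python3 - <<'E'
import cv2
a=cv2.imread('pics/top0.png')[60:300,120:520]; cv2.imwrite('pics/topc.png',cv2.resize(a,(800,480),interpolation=cv2.INTER_CUBIC))
a=cv2.imread('pics/side0.png')[60:370,180:400]; cv2.imwrite('pics/sidec.png',cv2.resize(a,None,fx=1.9,fy=1.9,interpolation=cv2.INTER_CUBIC))
E
```

```text
(no output)
```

View pics/topc.png

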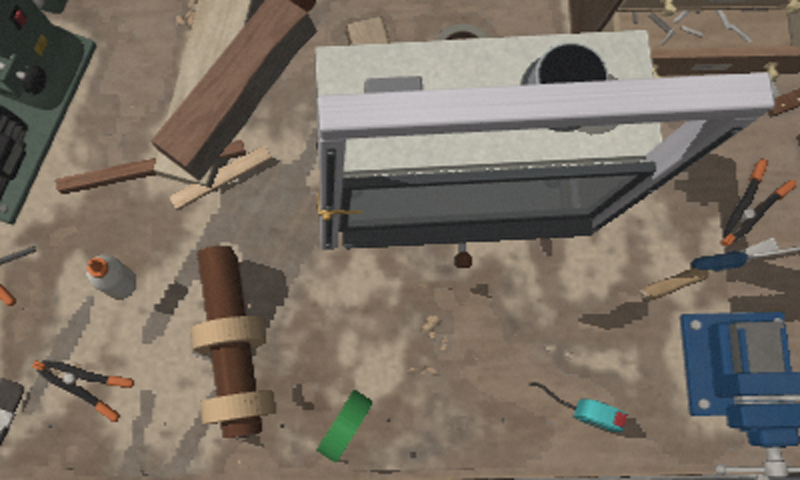

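View pics/sidec.png

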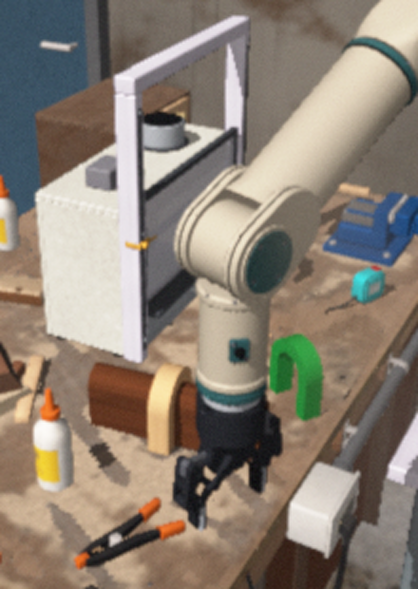

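The two wooden bows sit on the former at topc (228,332) and (238,405). The green arch at (345,425) is the decoy. The knob is at (463,259) and the brass clip at (328,212). Next I'll measure these from the depth.

```bash
cat > m.py <<'E'
from h import *
t=np.load('top0.npy'); s=np.load('side0.npy')
def at(u,v): return t[int(60+v/2),int(120+u/2)].round(0)
for n,u,v in [('bow1',228,332),('bow2',238,405),('knob',463,259),('clip',328,212),('clip tip',348,212),('lipL',348,238),('lipmid',460,232),('lipR',588,228),('jambLtop',322,110),('jambRtop',768,88),('bottle',98,268),('clamp',68,378),('tape',600,412),('formerA',215,260),('formerB',240,430),('green',345,425),('sashtopL',345,185),('sashtopR',650,165)]: print(n,at(u,v))
S=lambda u,v:s[int(60+v/1.9),int(180+u/1.9)].round(0)
for n,u,v in [('clip',125,243),('clip tip',150,245),('jambtop',128,85),('bow',165,400),('jambfoot',135,355)]: print('S',n,S(u,v))
# bow crowns: top points with z>120 near former
for lo,hi,n in((222,262,'a'),):
    m=(t[...,2]>122)&(t[...,2]<150); m[:,:215]=0; m[:,265:]=0; m[:175]=0
    k,lab,st,ce=cv2.connectedComponentsWithStats(m.astype('uint8'))
    for i in range(1,k):
        if st[i,4]>15:
            p=t[lab==i]; mm=np.median(p,0); u,sv,vt=np.linalg.svd(p[:,:2]-p[:,:2].mean(0)); print(st[i],p.mean(0).round(0),p.min(0).round(),p.max(0).round(),vt[0].round(2))
E
python3 m.py
```

```text
bow1 [491. 251. 128.]
bow2 [382. 235. 134.]
knob [ 615. -125.   55.]
clip [642.  96. 255.]
clip tip [644.  68. 248.]
lipL [643.  63.  94.]
lipmid [ 648. -116.   99.]
lipR [ 651. -322.   95.]
jambLtop [669. 104. 550.]
jambRtop [ 683. -353.  551.]
bottle [590. 445. 151.]
clamp [433. 526.  24.]
tape [ 361. -328.   64.]
formerA [608. 275. 108.]
formerB [344. 235. 105.]
green [350.  77. 130.]
sashtopL [659.  76. 330.]
sashtopR [ 679. -326.  328.]
S clip [682. 106. 249.]
S clip tip [649.  76. 240.]
S jambtop [663. 109. 538.]
S bow [484. 310. 107.]
S jambfoot [662. 111.  20.]
[219 218  24  15 243] [495. 259. 129.] [474. 227. 122.] [516. 297. 137.] [-0.14  0.99]
[225 256  24  15 255] [380. 244. 129.] [359. 209. 122.] [400. 278. 139.] [-0.14  0.99]
```

```bash
python3 - <<'E'
from h import *
print(ctrl.calibration('wrist'), ctrl.calibration('side')['vfov'],ctrl.calibration('top')['vfov'])
s=ctrl.read_state(); T=tool(s)
C=np.load('side0.npy'); q=(C-T[:3,3])@T[:3,:3]
r=np.hypot(q[...,0],q[...,1])
m=(r<130)&(C[...,2]>60)
for z in range(30,-400,-20):
    k=m&(q[...,2]<z)&(q[...,2]>z-20)
    if k.sum()>5: print(z,k.sum(),'x',q[k][:,0].min().round(),q[k][:,0].max().round(),'y',q[k][:,1].min().round(),q[k][:,1].max().round())
im=cv2.imread('pics/side0.png'); hs=cv2.cvtColor(im,cv2.COLOR_BGR2HSV)
k=(hs[...,1]>120)&(hs[...,0]>12)&(hs[...,0]<30); k[:180]=0;k[198:]=0;k[:,:236]=0;k[:,268:]=0
vs,us=np.where(k)
for v,u in zip(vs,us): print(v,u,im[v,u],C[v,u].round())
a=im[165:215,225:285]; cv2.imwrite('pics/clip.png',cv2.resize(a,None,fx=10,fy=10,interpolation=cv2.INTER_NEAREST))
im,d,E=shot('wrist','w0.png')
E
```

```text
{'vfov': 69.17872409130449, 'cx': 285.19090609800946, 'cy': 210.32247934776984, 'mount': array([[ 6.97684057e-04, -9.65213527e-01, -2.61461968e-01,
         6.59060316e+01],
       [ 9.99999235e-01,  9.40580489e-04, -8.03854918e-04,
        -2.59666926e-01],
       [ 1.02181767e-03, -2.61461207e-01,  9.65213444e-01,
        -1.16626606e+02],
       [ 0.00000000e+00,  0.00000000e+00,  0.00000000e+00,
         1.00000000e+00]])} 46.96097039168013 57.226991907739546
30 15 x -9.0 10.0 y -49.0 50.0
10 127 x -10.0 13.0 y -57.0 58.0
-10 118 x -12.0 13.0 y -66.0 60.0
-30 300 x -14.0 17.0 y -75.0 75.0
-50 336 x -15.0 19.0 y -73.0 74.0
-70 415 x -14.0 21.0 y -67.0 72.0
-90 172 x -23.0 38.0 y -62.0 68.0
-110 289 x -26.0 40.0 y -20.0 39.0
-130 391 x -31.0 39.0 y -28.0 39.0
-150 230 x -27.0 38.0 y -20.0 40.0
-170 324 x -25.0 38.0 y -29.0 40.0
-190 307 x -25.0 38.0 y -19.0 38.0
-210 306 x -25.0 42.0 y -21.0 39.0
-230 354 x -18.0 37.0 y -20.0 38.0
-250 332 x -17.0 37.0 y -24.0 39.0
-270 389 x -39.0 45.0 y -26.0 41.0
-290 402 x -41.0 47.0 y -53.0 44.0
-310 696 x -40.0 47.0 y -68.0 48.0
-330 869 x -4
[... 907 characters left out ...]
]
189 248 [ 92 175 227] [667. 112. 248.]
189 249 [ 83 174 226] [662. 114. 250.]
189 250 [ 82 172 226] [662. 108. 247.]
189 251 [ 86 177 228] [657. 109. 249.]
189 252 [ 88 189 235] [652. 110. 251.]
189 253 [ 76 176 227] [650. 108. 250.]
189 254 [ 56 141 193] [644. 110. 253.]
189 255 [ 74 185 235] [641. 109. 253.]
189 256 [ 72 179 232] [643.  99. 248.]
189 257 [ 58 111 148] [638. 101. 250.]
190 250 [107 166 210] [657. 115. 248.]
190 251 [ 91 165 215] [657. 109. 245.]
190 252 [ 88 173 225] [652. 112. 248.]
190 253 [ 68 159 213] [646. 114. 250.]
190 254 [ 47 109 145] [644. 111. 249.]
190 255 [ 56 131 180] [642. 108. 249.]
190 256 [ 58 132 180] [640. 104. 248.]
191 254 [50 75 95] [647. 106. 243.]
```

View pics/clip.png

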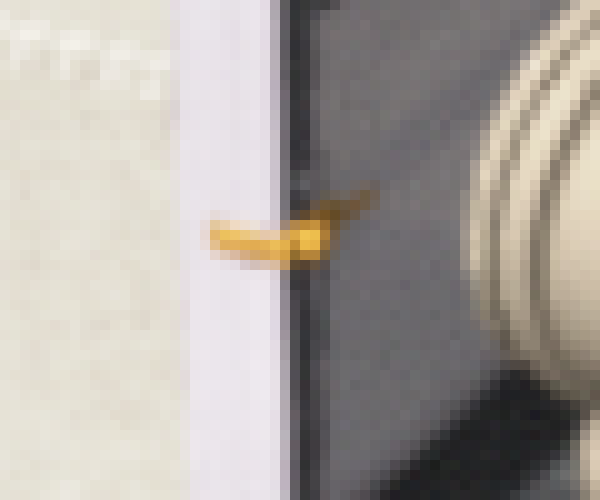

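The brass clip is at side pixel (247–262, 184–190), with its pointer running from about (258,188) to (262,184), height roughly 245–250 mm. The moves have no tilt axis, so I'll test whether a pose beyond reach tilts the tool.

play_rows([
  [0, 0, 0, -5, 0],
  [0, 0, 0, -10, 0],
  [0, 0, 0, -15, 0],
  [0, 0, 0, -20, 0],
  [0, 0, 0, -25, 0],
  [0, 0, 0, -30, 0],
  [0, 0, 0, -35, 0],
  [0, 0, 0, -40, 0],
  [0, 0, 0, -45, 0],
  [0, 0, 0, -50, 0],
])

```text
clock: 2.35
eef_pos: [212.0, 583.0, 678.0]
tool_rot: [3.088, -0.0, 2.793]
force: [0.3, -0.4, 0.6]
width: 85.9
gripper_force: 0.0
```

play_rows([
  [0, 0, 0, -5, 0],
  [0, 0, 0, -10, 0],
  [0, 0, 0, -15, 0],
  [0, 0, 0, -20, 0],
  [0, 0, 0, -20, 0],
])

```text
clock: 2.85
eef_pos: [175.4, 521.2, 803.0]
tool_rot: [2.849, -0.018, 2.784]
force: [-1.5, 1.8, 1.1]
width: 85.2
gripper_force: 0.0
```

```bash
python3 - <<'E'
from h import *
s=ctrl.read_state(); print(s['qpos'].round(3),s['eef_pos'],s['tool_rot'],tool(s).round(3))
E
```

```text
[-1.638  0.331  0.774  0.609 -0.359  1.98   0.091] [175.37983242 521.21778591 803.01655029] [ 2.84918615 -0.01812193  2.78359055] [[-9.36000e-01  3.40000e-01  8.50000e-02  1.75380e+02]
 [ 3.50000e-01  8.95000e-01  2.76000e-01  5.21218e+02]
 [ 1.80000e-02  2.88000e-01 -9.57000e-01  8.03017e+02]
 [ 0.00000e+00  0.00000e+00  0.00000e+00  1.00000e+00]]
```

play_rows([
  [0, 0, 0, 5, 0],
  [0, 0, 0, 10, 0],
  [0, 0, 0, 15, 0],
  [0, 0, 0, 20, 0],
  [0, 0, 0, 25, 0],
  [0, 0, 0, 25, 0],
])

```text
clock: 3.45
eef_pos: [194.6, 587.8, 557.9]
tool_rot: [2.861, -0.018, 2.784]
force: [-0.2, 1.2, -0.2]
width: 85.3
gripper_force: 0.0
```

```bash
python3 - <<'E'
from h import *
s=ctrl.read_state(); print(s['qpos'].round(3),s['eef_pos'],s['tool_rot'],tool(s).round(3))
E
```

```text
[-1.806  0.321  0.763  1.335 -0.279  1.295  0.151] [194.62592387 587.79616947 557.94020515] [ 2.86065651 -0.01754649  2.78431834] [[-9.37000e-01  3.41000e-01  8.10000e-02  1.94626e+02]
 [ 3.50000e-01  8.98000e-01  2.66000e-01  5.87796e+02]
 [ 1.80000e-02  2.77000e-01 -9.61000e-01  5.57940e+02]
 [ 0.00000e+00  0.00000e+00  0.00000e+00  1.00000e+00]]
```

```bash
cat >> h.py <<'E'
def go(*ps):
    s=ctrl.read_state(); T=tool(s); print('q',s['qpos'].round(2),'p',T[:3,3].round(1),'z',T[:3,2].round(3),'y',T[:3,1].round(3),'w',round(s['width'],1),'t',round(s['clock'],1),'F',s['force'].round(1))
    for p in ps: print(p,((np.asarray(p)-T[:3,3])@T[:3,:3]/10).round(2), 'dist',np.linalg.norm(np.asarray(p)-T[:3,3]).round())
E
python3 -c "
from h import *
go((450,200,620),(430,-250,620))"
```

```text
q [-1.81  0.32  0.76  1.34 -0.28  1.29  0.15] p [194.6 587.8 557.9] z [ 0.081  0.266 -0.961] y [0.341 0.898 0.277] w 85.3 t 3.5 F [-0.2  1.2 -0.2]
(450, 200, 620) [-37.37 -24.42 -14.19] dist 468.0
(430, -250, 620) [-51.23 -65.53 -26.31] dist 872.0
```

play_rows([
  [0, -37.4, -24.4, -14.2, 0],
  [0, -37.4, -24.4, -14.2, 0],
  [0, -37.4, -24.4, -14.2, 0],
  [0, -37.4, -24.4, -14.2, 0],
  [0, -37.4, -24.4, -14.2, 0],
  [0, -37.4, -24.4, -14.2, 0],
  [0, -37.4, -24.4, -14.2, 0],
  [0, -37.4, -24.4, -14.2, 0],
  [0, -51.2, -65.5, -26.3, 0],
  [0, -51.2, -65.5, -26.3, 0],
])

```text
clock: 4.45
eef_pos: [419.5, 154.7, 618.9]
tool_rot: [2.842, -0.014, 2.782]
force: [0.9, 0.1, -0.2]
width: 85.5
gripper_force: 0.0
```

```bash
python3 -c "
from h import *
go((430,-250,620))"
```

```text
q [-1.26  0.01  1.06  1.47 -0.27  1.51  1.01] p [419.5 154.7 618.9] z [ 0.091  0.281 -0.955] y [0.34  0.893 0.295] w 85.5 t 4.5 F [ 0.9  0.1 -0.2]
(430, -250, 620) [-15.24 -35.74 -11.37] dist 405.0
```

play_rows([
  [0, -15.2, -35.7, -11.4, 0],
  [0, -15.2, -35.7, -11.4, 0],
  [0, -15.2, -35.7, -11.4, 0],
  [0, -15.2, -35.7, -11.4, 0],
  [0, -15.2, -35.7, -11.4, 0],
  [0, -15.2, -35.7, -11.4, 0],
  [0, -15.2, -35.7, -11.4, 0],
  [0, -15.2, -35.7, -11.4, 0],
  [0, -15.2, -35.7, -11.4, 0],
  [0, -15.2, -35.7, -11.4, 0],
])

```text
clock: 5.45
eef_pos: [427.8, -251.6, 619.8]
tool_rot: [2.85, -0.015, 2.775]
force: [-0.4, 0.4, -0.4]
width: 85.3
gripper_force: 0.0
```

```bash
python3 -c "
from h import *
go((430,-300,1000),(400,-350,1000))"
```

```text
q [ 0.01  0.4   1.13  1.18 -0.61  1.95  2.16] p [ 427.8 -251.6  619.8] z [ 0.089  0.274 -0.958] y [0.347 0.893 0.288] w 85.3 t 5.5 F [-0.4  0.4 -0.4]
(430, -300, 1000) [ -1.35   6.7  -37.71] dist 383.0
(400, -350, 1000) [ -0.34   1.2  -39.35] dist 394.0
```

play_rows([
  [0, -1, 4, -20, 0],
  [0, -1, 4, -20, 0],
  [0, -1, 4, -20, 0],
  [0, -1, 4, -20, 0],
  [0, -1, 4, -20, 0],
  [0, -1, 4, -20, 0],
])

```text
clock: 6.05
eef_pos: [443.1, -259.3, 653.8]
tool_rot: [2.845, -0.075, 2.804]
force: [0.8, -1.4, -0.7]
width: 85.6
gripper_force: 0.0
```

```bash
python3 -c "
from h import *
go()"
```

```text
q [ 0.75  0.36 -0.2   0.94 -0.22  1.98  1.7 ] p [ 443.1 -259.3  653.8] z [ 0.03   0.3   -0.954] y [0.337 0.895 0.292] w 85.6 t 6.0 F [ 0.8 -1.4 -0.7]
```

play_rows([
  [0, 0, 0, -40, 0],
  [0, 0, 0, -40, 0],
  [0, 0, 0, -40, 0],
  [0, 0, 0, -40, 0],
  [0, 0, 0, -40, 0],
  [0, 0, 0, -40, 0],
  [0, 0, 0, -40, 0],
  [0, 0, 0, -40, 0],
])

```text
clock: 6.85
eef_pos: [311.6, -305.0, 724.2]
tool_rot: [2.87, 0.067, 2.649]
force: [1.4, -0.4, -0.7]
width: 85.2
gripper_force: 0.0
```

```bash
python3 -c "
from h import *
go()"
```

```text
q [ 1.65  0.31 -1.23  0.97  0.03  1.98  1.54] p [ 311.6 -305.   724.2] z [ 0.183  0.206 -0.961] y [0.44  0.857 0.268] w 85.2 t 6.8 F [ 1.4 -0.4 -0.7]
```

play_rows([
  [0, 0, 0, -40, 0],
  [0, 0, 0, -40, 0],
  [0, 0, 0, -40, 0],
  [0, 0, 0, -40, 0],
  [0, 0, 0, -40, 0],
  [0, 0, 0, -40, 0],
  [0, 0, 0, -40, 0],
  [0, 0, 0, -40, 0],
])

```text
clock: 7.65
eef_pos: [187.5, -402.7, 720.2]
tool_rot: [2.906, 0.109, 2.497]
force: [0.2, -2.8, -3.5]
width: 85.6
gripper_force: 0.0
```

```bash
python3 -c "
from h import *
go()"
```

```text
q [ 1.87  0.27 -0.97  0.97 -0.04  1.98  1.84] p [ 187.5 -402.7  720.2] z [ 0.225  0.123 -0.967] y [0.564 0.793 0.232] w 85.6 t 7.7 F [ 0.2 -2.8 -3.5]
```

play_rows([
  [0, 0, 0, -40, 0],
  [0, 0, 0, -40, 0],
  [0, 0, 0, -40, 0],
  [0, 0, 0, -40, 0],
  [0, 0, 0, -40, 0],
  [0, 0, 0, -40, 0],
  [0, 0, 0, -40, 0],
  [0, 0, 0, -40, 0],
  [0, 0, 0, -40, 0],
  [0, 0, 0, -40, 0],
])

```text
clock: 8.65
eef_pos: [164.2, -373.3, 740.1]
tool_rot: [2.905, 0.162, 2.521]
force: [-0.2, 0.9, -0.1]
width: 85.5
gripper_force: 0.0
```

```bash
python3 -c "
from h import *
go((450,-150,700))"
```

```text
q [ 2.15  0.24 -1.24  1.   -0.05  1.98  1.87] p [ 164.2 -373.3  740.1] z [ 0.264  0.1   -0.959] y [0.534 0.813 0.232] w 85.5 t 8.7 F [-0.2  0.9 -0.1]
(450, -150, 700) [-9.49 32.5  13.61] dist 365.0
```

play_rows([
  [0, -9.5, 32.5, 13.6, 0],
  [0, -9.5, 32.5, 13.6, 0],
  [0, -9.5, 32.5, 13.6, 0],
  [0, -9.5, 32.5, 13.6, 0],
  [0, -9.5, 32.5, 13.6, 0],
  [0, -9.5, 32.5, 13.6, 0],
  [0, -9.5, 32.5, 13.6, 0],
  [0, -9.5, 32.5, 13.6, 0],
  [0, -9.5, 32.5, 13.6, 0],
  [0, -9.5, 32.5, 13.6, 0],
])

```text
clock: 9.65
eef_pos: [449.7, -150.3, 699.9]
tool_rot: [2.905, 0.161, 2.522]
force: [-0.5, -0.4, 0.6]
width: 85.3
gripper_force: 0.0
```

play_rows([
  [0, 0, 0, -40, 0],
  [0, 0, 0, -40, 0],
  [0, 0, 0, -40, 0],
  [0, 0, 0, -40, 0],
  [0, 0, 0, -40, 0],
  [0, 0, 0, -40, 0],
  [0, 0, 0, -40, 0],
  [0, 0, 0, -40, 0],
])

```text
clock: 10.45
eef_pos: [369.0, -156.9, 826.6]
tool_rot: [2.883, 0.211, 2.501]
force: [0.8, -0.4, 0.2]
width: 85.7
gripper_force: 0.0
```

```bash
python3 -c "
from h import *
go((450,-120,500))"
```

```text
q [ 1.49  0.12 -1.25  0.83 -0.05  1.98  1.19] p [ 369.  -156.9  826.6] z [ 0.315  0.084 -0.945] y [0.535 0.807 0.25 ] w 85.7 t 10.4 F [ 0.8 -0.4  0.2]
(450, -120, 500) [ 2.64 -0.86 33.74] dist 339.0
```

play_rows([
  [0, 0, 0, -60, 0],
  [0, 0, 0, -60, 0],
  [0, 0, 0, -60, 0],
  [0, 0, 0, -60, 0],
  [0, 0, 0, -60, 0],
  [0, 0, 0, -60, 0],
  [0, 0, 0, -60, 0],
  [0, 0, 0, -60, 0],
  [0, 0, 0, -60, 0],
  [0, 0, 0, -60, 0],
])

```text
clock: 11.45
eef_pos: [347.4, -162.7, 841.8]
tool_rot: [2.865, 0.257, 2.495]
force: [0.5, -1.0, -0.6]
width: 85.3
gripper_force: 0.0
```

```bash
python3 -c "
from h import *
go((450,-120,500))"
```

```text
q [ 1.69  0.06 -1.25  0.83 -0.18  1.98  1.32] p [ 347.4 -162.7  841.8] z [ 0.359  0.071 -0.931] y [0.524 0.81  0.264] w 85.3 t 11.4 F [ 0.5 -1.  -0.6]
(450, -120, 500) [ 3.24 -0.19 35.8 ] dist 359.0
```

```bash
python3 - <<'E'
from h import *
im,d,E=shot('top','top1.png'); t=cloud('top',d,E)
m=(t[...,2]>540)&(t[...,2]<560); 
def fit(m,n,front=True):
    p=t[m]; ys=np.arange(p[:,1].min()+15,p[:,1].max()-15,10); X=[];Y=[]
    for y in ys:
        k=abs(p[:,1]-y)<5
        if k.sum()>2: X.append(p[k,0].min()); Y.append(y)
    X,Y=np.array(X),np.array(Y); c=np.polyfit(Y,X,1)
    for _ in range(4):
        r=X-np.polyval(c,Y); k=abs(r)<max(4,r.std()); c=np.polyfit(Y[k],X[k],1)
    print(n,c,'at y=-120',np.polyval(c,-120),'yrange',p[:,1].min(),p[:,1].max(),k.sum(),len(k))
fit(m&(t[...,0]>600)&(t[...,0]<720)&(t[...,1]<115)&(t[...,1]>-370),'crossbar')
k=(t[...,2]>65)&(t[...,2]<90)&(t[...,0]>630)&(t[...,0]<665)&(t[...,1]<80)&(t[...,1]>-330); fit(k,'lip'); print('lip z',np.percentile(t[k][:,2],[5,50,95]))
k=(t[...,2]>300)&(t[...,2]<345)&(t[...,0]>640)&(t[...,0]<690)&(t[...,1]<90)&(t[...,1]>-340); fit(k,'sashtop'); print(np.percentile(t[k][:,2],[5,50,95]))
k=(t[...,2]>25)&(t[...,2]<75)&(t[...,0]>580)&(t[...,0]<660)&(t[...,1]<-100)&(t[...,1]>-150)
print('knob',t[k].mean(0),t[k].min(0),t[k].max(0))
for n in('glue_bottle','tape_measure','spring_clamp','former'):
    for r in ctrl.trace('top',n): 
        p=t[r['pixels']]; print(n,round(r['confidence'],2),p.mean(0).round(),p.min(0).round(),p.max(0).round())
E
```

```text
crossbar [-3.43532167e-02  6.50561493e+02] at y=-120 654.6838792798119 yrange -359.810915865323 108.28243497931176 44 44Traceback (most recent call last):
  File "<stdin>", line 14, in <module>
  File "<stdin>", line 9, in fit
    raise TypeError("expected non-empty vector for x")
TypeError: expected non-empty vector for x
```

View pics/top1.png

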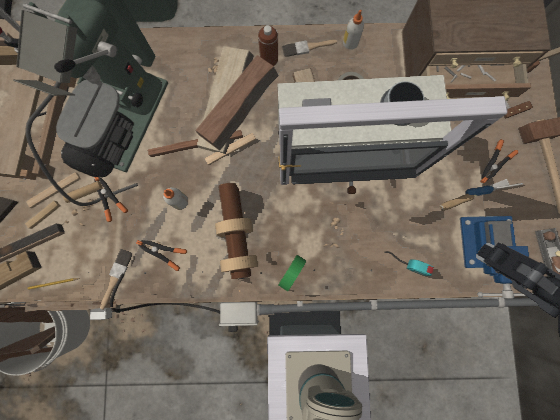

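Same scene: bows at (232,227) and (238,264), green decoy at (293,273), knob at (352,190). The arm hangs in at the right.

```bash
python3 - <<'E'
from h import *
im,d,E=shot('top'); t=cloud('top',d,E)
k=(t[...,2]>58)&(t[...,2]<85)&(t[...,0]>615)&(t[...,0]<660)&(t[...,1]<70)&(t[...,1]>-330)
p=t[k]
for y in range(60,-330,-40):
    q=p[abs(p[:,1]-y)<20]
    if len(q): print('lip',y,len(q),q.min(0).round(),q.max(0).round(),np.median(q,0).round())
k=(t[...,2]>25)&(t[...,2]<75)&(t[...,0]>580)&(t[...,0]<640)&(t[...,1]<-100)&(t[...,1]>-150)
print('knob',len(t[k]),t[k].mean(0),t[k].min(0),t[k].max(0))
print(t[176:196:2,352].round())
for n in('glue_bottle','tape_measure','spring_clamp','former','bow_1_crown'):
    for r in ctrl.trace('top',n): 
        p=t[r['pixels']]; print(n,round(r['confidence'],2),np.median(p,0).round(),p.min(0).round(),p.max(0).round())
E
```

```text
lip -140 1 [ 620. -128.   59.] [ 620. -128.   59.] [ 620. -128.   59.]
knob 77 [ 616.50128457 -125.9109823    51.0067024 ] [ 601.71348654 -140.21698001   38.14558147] [ 639.1739822  -112.94301547   62.77735348]
[[ 649. -123.   95.]
 [ 641. -122.   98.]
 [ 634. -121.  102.]
 [ 641. -132.   42.]
 [ 633. -131.   47.]
 [ 625. -130.   52.]
 [ 617. -128.   58.]
 [ 612. -129.   52.]
 [ 605. -129.   53.]
 [ 609. -139.   -2.]]
glue_bottle 0.81 [585. 439. 109.] [356. 110.  -2.] [ 646.  491. 1296.]
tape_measure 0.72 [ 358. -326.   63.] [ 332. -367.   -3.] [ 412.  110. 1296.]
tape_measure 0.62 [522. 256. 103.] [333. 110.   1.] [ 635.  304. 1296.]
spring_clamp 0.82 [430. 509.  19.] [356. 110.  -4.] [ 461.  586. 1296.]
former 0.83 [477. 256. 103.] [333. 110.  -5.] [ 629.  310. 1296.]
former 0.55 [494. 253. 122.] [471. 203.   5.] [519. 315. 137.]
```

```bash
cat >> h.py <<'E'
yaw=0.034
cx_=np.array([np.cos(yaw),np.sin(yaw),0]); cy_=np.array([-np.sin(yaw),np.cos(yaw),0])
def spin(v):  # degrees about tool z to bring tool y to horizontal direction v (mod 180)
    T=tool(ctrl.read_state()); a=T[:3,:3].T@np.asarray(v); g=np.degrees(np.arctan2(-a[0],a[1])); g=(g+90)%180-90
    print('spin',g.round(1)); return g
def corner(c,depth=25,front=11): # TCP for fingertip front corner at c (tilt toward cabinet)
    T=tool(ctrl.read_state()); z=T[:3,2]; f=cx_-z*(cx_@z); f/=np.linalg.norm(f)
    return np.asarray(c)-depth*z-front*f
E
python3 - <<'E'
from h import *
spin(cy_)
c0=corner((570,-200,65)); print(c0)
go(c0+[-40,0,250],c0)
E
```

```text
spin -37.6
[ 550.75678974 -201.86194443   84.29331547]
q [ 1.69  0.06 -1.25  0.83 -0.18  1.98  1.32] p [ 347.3 -162.7  841.9] z [ 0.359  0.07  -0.931] y [0.524 0.809 0.264] w 85.6 t 11.8 F [-0.7 -0.8  0.6]
[ 510.75678974 -201.86194443  334.29331547] [-2.01 -7.99 52.83] dist 535.0
[ 550.75678974 -201.86194443   84.29331547] [  1.26 -12.49  77.53] dist 785.0
```

play_rows([
  [0.5, -2, -8, 52.8, -37],
  [1, -2, -8, 52.8, -37],
  [1, -2, -8, 52.8, -37],
  [1, -2, -8, 52.8, -37],
  [1, -2, -8, 52.8, -37],
  [1, -2, -8, 52.8, -37],
  [1, -2, -8, 52.8, -37],
  [1, -2, -8, 52.8, -37],
  [1, -2, -8, 52.8, -37],
  [1, -2, -8, 52.8, -37],
])

```text
clock: 12.8
eef_pos: [493.9, -197.7, 386.0]
tool_rot: [3.079, 0.37, -3.118]
force: [-1.9, -1.1, 0.4]
width: -0.1
gripper_force: 0.0
```

```bash
python3 - <<'E'
from h import *
spin(cy_)
c0=corner((570,-200,65)); print(c0)
go(c0)
E
```

```text
spin -0.6
[ 550.75824765 -201.87630747   84.29337805]
q [ 1.28  0.33 -1.08  1.9   0.18  0.75  1.78] p [ 493.9 -197.7  386. ] z [ 0.359  0.071 -0.93 ] y [-0.046  0.997  0.059] w -0.1 t 12.8 F [-1.9 -1.1  0.4]
[ 550.75824765 -201.87630747   84.29337805] [ 5.62 -2.45 30.09] dist 307.0
```

play_rows([
  [1, 5.6, -2.4, 30.1, 0],
  [1, 5.6, -2.4, 30.1, 0],
  [1, 5.6, -2.4, 30.1, 0],
  [1, 5.6, -2.4, 30.1, 0],
  [1, 5.6, -2.4, 30.1, 0],
  [1, 5.6, -2.4, 30.1, 0],
  [1, 5.6, -2.4, 30.1, 0],
  [1, 5.6, -2.4, 30.1, 0],
])

```text
clock: 13.6
eef_pos: [548.5, -203.4, 93.7]
tool_rot: [3.083, 0.367, -3.119]
force: [-0.3, -1.0, -0.5]
width: -0.1
gripper_force: 0.0
```

```bash
python3 - <<'E'
from h import *
go(corner((640,-200,65)),corner((640,-200,120)))
im,d,E=shot('wrist','w1.png'); t=cloud('wrist',d,E); np.save('w1.npy',t)
# lip profile at columns
for u in (150,285,420):
    print(u,[tuple(x) for x in t[20:420:20,u].round().astype(int)])
E
```

```text
q [ 0.85  0.8  -0.66  2.09  1.43  0.25  0.66] p [ 548.5 -203.4   93.7] z [ 0.357  0.067 -0.932] y [-0.044  0.998  0.055] w -0.1 t 13.6 F [-0.3 -1.  -0.5]
[ 620.81687176 -201.78794657   84.36003198] [-6.41 -0.21  3.46] dist 73.0
[ 620.81687176 -201.78794657  139.36003198] [-8.39  0.1  -1.66] dist 86.0
150 [(np.int64(460), np.int64(-270), np.int64(-2)), (np.int64(469), np.int64(-271), np.int64(-1)), (np.int64(478), np.int64(-272), np.int64(3)), (np.int64(488), np.int64(-274), np.int64(2)), (np.int64(498), np.int64(-277), np.int64(1)), (np.int64(510), np.int64(-279), np.int64(1)), (np.int64(522), np.int64(-282), np.int64(1)), (np.int64(537), np.int64(-285), np.int64(0)), (np.int64(550), np.int64(-288), np.int64(1)), (np.int64(567), np.int64(-291), np.int64(0)), (np.int64(585), np.int64(-296), np.int64(-1)), (np.int64(604), np.int64(-299), np.int64(0)), (np.int64(625), np.int64(-304), np.int64(0)), (np.int64(648), np.int64(-308), np.int64(1)), (np.int64(674), np.int64(-314), np.int64(1)), (np.int64(525), np.int64(-246), np.int64(124)), (np.int64(522), np.int64(-243), np.int64(132)), (np.
[... 1320 characters left out ...]
, (np.int64(506), np.int64(-118), np.int64(0)), (np.int64(519), np.int64(-114), np.int64(0)), (np.int64(534), np.int64(-108), np.int64(-1)), (np.int64(549), np.int64(-104), np.int64(-1)), (np.int64(566), np.int64(-98), np.int64(-1)), (np.int64(584), np.int64(-93), np.int64(-1)), (np.int64(604), np.int64(-87), np.int64(0)), (np.int64(628), np.int64(-79), np.int64(0)), (np.int64(654), np.int64(-71), np.int64(-1)), (np.int64(670), np.int64(-70), np.int64(9)), (np.int64(521), np.int64(-167), np.int64(128)), (np.int64(519), np.int64(-171), np.int64(135)), (np.int64(525), np.int64(-170), np.int64(138)), (np.int64(530), np.int64(-170), np.int64(141)), (np.int64(514), np.int64(-180), np.int64(152))]
```

View pics/w1.png

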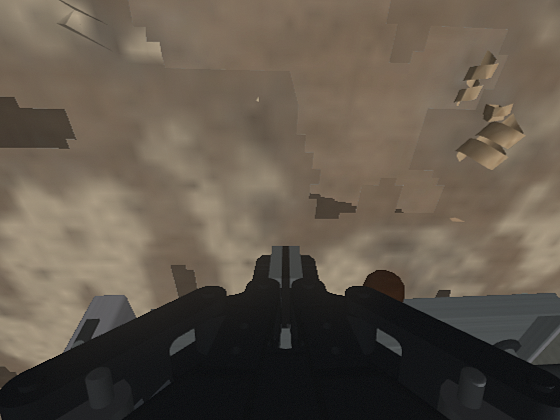

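play_rows([
  [1, -3.2, -0.1, 1.7, 0],
  [1, -6.4, -0.2, 3.4, 0],
  [1, -6.4, -0.2, 3.4, 0],
  [1, -6.4, -0.2, 3.4, 0],
])

```text
clock: 14.05
eef_pos: [620.1, -201.3, 86.2]
tool_rot: [3.082, 0.366, -3.119]
force: [-1.1, 0.2, -0.0]
width: -0.1
gripper_force: 0.0
```

```bash
python3 - <<'E'
from h import *
p=corner((641,-200,65));go(p,p+[0,0,20],p+[0,0,40])
E
```

```text
q [ 0.82  0.89 -0.73  1.92  1.23  0.37  0.86] p [ 620.1 -201.3   86.2] z [ 0.356  0.067 -0.932] y [-0.044  0.997  0.055] w -0.1 t 14.1 F [-1.1  0.2 -0. ]
[ 621.82597354 -201.80267039   84.36768155] [-0.09 -0.07  0.22] dist 3.0
[ 621.82597354 -201.80267039  104.36768155] [-0.81  0.04 -1.64] dist 18.0
[ 621.82597354 -201.80267039  124.36768155] [-1.52  0.15 -3.5 ] dist 38.0
```

play_rows([
  [1, -0.21, 0, -0.4, 0],
  [1, -0.35, 0.05, -0.8, 0],
  [1, -0.5, 0.1, -1.2, 0],
  [1, -0.64, 0.1, -1.6, 0],
  [1, -0.8, 0.1, -2, 0],
  [1, -0.93, 0.1, -2.4, 0],
  [1, -1.1, 0.15, -2.8, 0],
  [1, -1.24, 0.15, -3.2, 0],
  [1, -1.38, 0.2, -3.6, 0],
  [1, -1.5, 0.2, -4, 0],
])

```text
clock: 15.05
eef_pos: [619.7, -201.7, 129.3]
tool_rot: [3.083, 0.367, -3.118]
force: [0.2, 0.7, -0.5]
width: 0.0
gripper_force: 0.0
```

```bash
python3 - <<'E'
from h import *
p=corner((641,-200,65));go(p+[0,0,80],p+[0,0,120])
im,d,E=shot('side','side1.png'); a=im[150:250,220:320,::-1]; cv2.imwrite('pics/s1c.png',cv2.resize(a,None,fx=6,fy=6,interpolation=cv2.INTER_CUBIC))
E
```

```text
q [ 0.88  0.85 -0.84  1.91  1.11  0.46  0.97] p [ 619.7 -201.7  129.3] z [ 0.356  0.067 -0.932] y [-0.044  0.998  0.055] w 0.0 t 15.1 F [ 0.2  0.7 -0.5]
[ 621.81741918 -201.79138528  164.3602565 ] [-1.45  0.18 -3.19] dist 35.0
[ 621.81741918 -201.79138528  204.3602565 ] [-2.88  0.4  -6.92] dist 75.0
```

View pics/s1c.png

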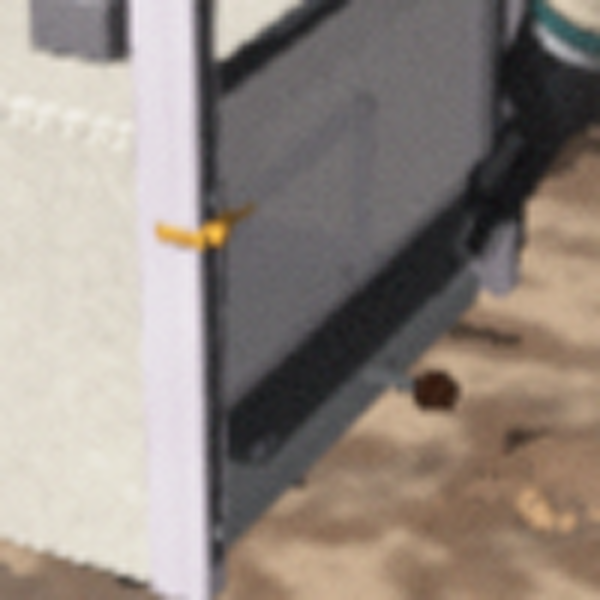

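```bash
python3 - <<'E'
from h import *
im,d,E=shot('side'); t=cloud('side',d,E)
for u,v in [(259,222),(260,224),(262,224),(262,221),(265,219),(270,214),(275,210),(285,200),(290,195)]: print(u,v,t[v,u].round())
for v in range(200,232,2): print(v,t[v,270].round(), im[v,270])
# predicted pixels of lip corners for heights
for z in (89,110,130): print(z,proj('side',E,[(625,74,z),(637,-326,z)]))
E
```

```text
259 222 [658.  61.  95.]
260 224 [646.  74.  97.]
262 224 [641.  67.  95.]
262 221 [655.  45.  92.]
265 219 [648.  34.  97.]
270 214 [653. -10.  94.]
275 210 [651. -45.  94.]
285 200 [ 656. -133.   94.]
290 195 [ 660. -183.   92.]
200 [664. -31. 140.] [ 99  99 101]
202 [667. -36. 128.] [99 98 98]
204 [665. -32. 122.] [93 90 94]
206 [665. -32. 114.] [74 72 74]
208 [658. -20. 113.] [36 33 40]
210 [663. -29.  99.] [34 31 35]
212 [658. -19.  97.] [32 33 32]
214 [653. -10.  94.] [30 30 31]
216 [647.  -1.  92.] [38 37 39]
218 [637.  17.  95.] [36 36 41]
220 [633.  25.  92.] [61 61 62]
222 [693. -79.  12.] [83 83 84]
224 [668. -35.  33.] [86 87 88]
226 [669. -38.  23.] [82 79 83]
228 [673. -44.   9.] [89 85 83]
230 [676. -49.  -4.] [99 87 73]
89 (array([265.02560789, 310.79460777]), array([227.50767167, 182.9533321 ]))
110 (array([264.96326605, 310.98020036]), array([222.41124696, 178.40820307]))
130 (array([264.90317536, 311.15876131]), array([217.49885245, 174.03527753]))
```

```bash
python3 - <<'E'
from h import *
p=tool(ctrl.read_state())[:3,3]
go(p+[-8,0,0],p+[-8,0,-46],p+[13,0,-46],p+[13,0,-6],p+[13,0,34],p+[13,0,74])
E
```

```text
q [ 0.88  0.85 -0.84  1.91  1.11  0.46  0.97] p [ 620.  -202.   129.6] z [ 0.357  0.067 -0.932] y [-0.044  0.998  0.054] w -0.1 t 15.2 F [ 0.5 -0.1 -0.3]
[ 612.04546023 -201.97405906  129.64344491] [ 0.75  0.04 -0.29] dist 8.0
[ 612.04546023 -201.97405906   83.64344491] [ 2.4  -0.21  4.  ] dist 47.0
[ 633.04546023 -201.97405906   83.64344491] [ 0.44 -0.31  4.75] dist 48.0
[ 633.04546023 -201.97405906  123.64344491] [-1.   -0.09  1.02] dist 14.0
[ 633.04546023 -201.97405906  163.64344491] [-2.43  0.13 -2.7 ] dist 36.0
[ 633.04546023 -201.97405906  203.64344491] [-3.87  0.34 -6.43] dist 75.0
```

play_rows([
  [1, 0.8, 0, -0.3, 0],
  [1, 2.4, -0.2, 4, 0],
  [1, 2.4, -0.2, 4, 0],
  [1, 0.4, -0.3, 4.8, 0],
  [1, 0.4, -0.3, 4.8, 0],
  [1, 0.1, -0.3, 4, 0],
  [1, -0.3, -0.2, 3, 0],
  [1, -0.7, -0.1, 2, 0],
  [1, -1, -0.1, 1, 0],
  [1, -1.4, 0, 0, 0],
])

```text
clock: 16.15
eef_pos: [630.5, -201.6, 134.6]
tool_rot: [3.084, 0.363, -3.118]
force: [-4.7, 0.4, -2.5]
width: -0.6
gripper_force: 3.0
```

```bash
python3 - <<'E'
from h import *
p=tool(ctrl.read_state())[:3,3]
go(p+[0,0,40],p+[0,0,80])
im,d,E=shot('side','side2.png'); t=cloud('side',d,E)
for v in range(196,232,3): print(v,t[v,270].round(), im[v,270])
E
```

```text
q [ 0.88  0.86 -0.86  1.87  1.07  0.5   1.  ] p [ 630.5 -201.6  134.6] z [ 0.353  0.066 -0.933] y [-0.044  0.998  0.054] w -0.6 t 16.1 F [-4.7  0.4 -2.5]
[ 630.49299893 -201.56277842  174.61802173] [-1.42  0.22 -3.73] dist 40.0
[ 630.49299893 -201.56277842  214.61802173] [-2.84  0.43 -7.47] dist 80.0
196 [662. -27. 159.] [34 32 33]
199 [667. -35. 141.] [31 34 34]
202 [649.  -4. 148.] [32 32 33]
205 [639.  13. 146.] [35 34 36]
208 [634.  22. 140.] [59 61 61]
211 [ 736. -155.   12.] [85 86 87]
214 [ 727. -140.    8.] [84 85 87]
217 [ 713. -114.   11.] [84 86 86]
220 [704. -99.   7.] [83 86 86]
223 [691. -76.  10.] [84 83 86]
226 [669. -37.  23.] [79 81 80]
229 [667. -35.  11.] [94 86 80]
```

play_rows([
  [1, -0.35, 0.05, -1, 0],
  [1, -0.7, 0.1, -2, 0],
  [1, -1.1, 0.2, -3, 0],
  [1, -1.5, 0.2, -4, 0],
  [1, -1.9, 0.3, -5, 0],
  [1, -2.25, 0.3, -6, 0],
  [1, -2.65, 0.4, -7, 0],
  [1, -3, 0.45, -8, 0],
  [1, -3.4, 0.5, -9, 0],
  [1, -3.4, 0.5, -9, 0],
])

```text
clock: 17.2
eef_pos: [630.1, -201.7, 232.2]
tool_rot: [3.085, 0.364, -3.117]
force: [-9.3, 0.3, 1.7]
width: -0.1
gripper_force: 4.1
```

```bash
python3 - <<'E'
from h import *
p=tool(ctrl.read_state())[:3,3]
go(p+[0,0,20])
im,d,E=shot('side','side3.png'); t=cloud('side',d,E)
for v in range(176,204,2): print(v,t[v,270].round(), im[v,270])
a=im[160:210,225:285,::-1]; cv2.imwrite('pics/s3c.png',cv2.resize(a,None,fx=10,fy=10,interpolation=cv2.INTER_CUBIC))
E
```

```text
q [ 0.98  0.77 -1.05  1.8   0.88  0.68  1.17] p [ 630.1 -201.7  232.2] z [ 0.354  0.066 -0.933] y [-0.045  0.998  0.053] w -0.1 t 17.2 F [-9.3  0.3  1.7]
[ 630.09878796 -201.68014773  252.18239505] [-0.71  0.11 -1.87] dist 20.0
176 [658. -20. 243.] [32 35 36]
178 [652. -11. 241.] [33 33 35]
180 [643.   6. 242.] [33 32 35]
182 [635.  20. 242.] [44 43 46]
184 [633.  24. 237.] [105  99  93]
186 [ 837. -332.   23.] [124 121 114]
188 [ 837. -332.   13.] [104 103 104]
190 [ 820. -303.   21.] [101 104 104]
192 [ 820. -302.   11.] [92 91 95]
194 [ 808. -282.   13.] [85 87 90]
196 [ 803. -272.   10.] [87 85 83]
198 [ 791. -251.   13.] [133 111  87]
200 [ 789. -249.    4.] [99 92 88]
202 [ 771. -217.   15.] [86 86 88]
```

View pics/s3c.png

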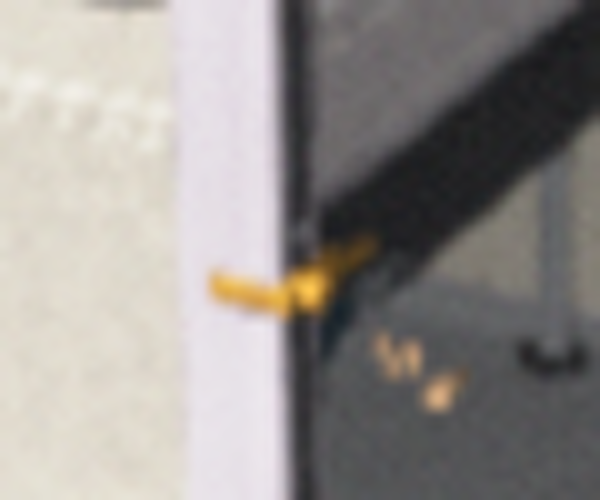

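```bash
python3 - <<'E'
from h import *
E=ext('side'); c=ctrl.calibration('side'); f=210/np.tan(np.radians(c['vfov'])/2)
def hit(u,v,x):
    r=E[:3,:3]@np.array([(u-c['cx'])/f,(v-c['cy'])/f,1]); o=E[:3,3]; return (o+r*(x-o[0])/r[0]).round(1)
im=cv2.imread('pics/side3.png')
for x in(636,642,648): print('ptr',x,hit(258.5,188,x),hit(260.5,186.6,x),hit(261.5,185.8,x),hit(262.3,184.6,x))
for x in(630,634,638): print('lip',x,hit(270,183.2,x),hit(275,178.2,x))
for u in (268,270,275,280): print(u,im[170:195,u].mean(1).round().astype(int).tolist())
k=im[180:195,244:266].astype(int); print((k[...,2]-k[...,0]))
E
```

```text
ptr 636 [636.   95.1 251.9] [636.   82.  251.4] [636.   75.4 251.5] [636.   70.  253.7]
ptr 642 [642.   85.2 246.1] [642.   72.1 245.6] [642.   65.4 245.7] [642.   60.  247.9]
ptr 648 [648.   75.4 240.3] [648.   62.1 239.8] [648.   55.4 239.9] [648.   49.9 242.1]
lip 630 [630.   28.1 242.4] [630.   -7.3 246.6]
lip 634 [634.   21.1 238.4] [634.  -14.4 242.6]
lip 638 [638.   14.2 234.4] [638.  -21.6 238.7]
268 [95, 77, 53, 35, 38, 32, 32, 33, 31, 35, 34, 36, 33, 36, 48, 72, 97, 107, 101, 98, 98, 94, 91, 86, 82]
270 [58, 37, 35, 31, 31, 35, 34, 36, 34, 37, 33, 37, 44, 67, 99, 118, 120, 115, 104, 98, 103, 98, 93, 86, 87]
275 [35, 32, 36, 34, 36, 37, 35, 36, 46, 72, 101, 121, 124, 126, 125, 122, 124, 124, 123, 111, 100, 98, 99, 93, 87]
280 [33, 35, 38, 34, 44, 63, 93, 103, 101, 103, 101, 101, 100, 102, 103, 101, 105, 102, 102, 105, 102, 102, 101, 101, 101]
[[  0   1   1   0  -2   0  -1   0  -1  -1  -2  -2  -1  -3  -2  -2  -5  -2
   -8  -2   0   0]
 [ -1   0   1  -1   1   0   0   1  -1  -3  -2   0  -1  -3  -3  -1  -2  -1
    1   0  -4  -6]
 [ -1   0   1   1   0  -2   0   0   0  -2  -5  -3 
[... 459 characters left out ...]
6 126 136 101  60  25   4  -1
   -4  -4  -5  -3]
 [  1  22 119 144 130 109  84  59  64 108 146 161 160 116  48   7  -3  -8
   -4  -4  -6  -3]
 [  0  16  83 124 134 142 138 140 146 152 132 161 156  93  25  -1  -5  -6
   -4  -2  -4  -4]
 [ -2   4  23  43  54  78 103 121 138 139  96 120 117  52  -5 -15  -9  -5
   -4  -1  -3  -2]
 [  0   1   0   1   3  10  20  36  56  87  43  33  38  17 -14 -14  -8  -6
   -3  -6  -1  -2]
 [  1   0  -1   0  -1   1   1   2   4  11   2  -1   0 -10 -15 -14  -3  -2
    1   0  -4  -4]
 [  1  -1  -1   0  -1  -1   0   0  -1   1  -2   0  -7 -14 -13  -9  -3  -3
   15  28   1  -1]
 [ -1  -1  -1   0   0  -2   1  -1   1  -1  -4  -5  -2 -12 -10  -4  -1   0
   29  53  21  33]]
```

```bash
python3 - <<'E'
from h import *
for n in('side','top'):
    D=[];
    for i in range(8):
        im,d,E=shot(n); D.append(d)
    D=np.array(D); d=np.median(D,0); t=cloud(n,d,E); print(n,'noise',D.std(0)[150:200,260:300].mean())
    b=im.astype(int); k=(b[...,0]-b[...,2]>40)&(t[...,0]>620)&(t[...,0]<700)&(t[...,1]>50)&(t[...,1]<125)&(t[...,2]>200)&(t[...,2]<290)
    for v,u in zip(*np.where(k)): print((v,u),(b[v,u,0]-b[v,u,2]),t[v,u].round().astype(int),end=' ')
    print()
    k=(t[...,2]>215)&(t[...,2]<275)&(t[...,0]>620)&(t[...,0]<660)&(t[...,1]>-80)&(t[...,1]<60)&(b.sum(2)<180)
    p=t[k]; 
    for x in range(622,662,4):
        q=p[abs(p[:,0]+0.034*(p[:,1])-x)<2]
        if len(q): print('x@y0',x,len(q),'z',np.percentile(q[:,2],[10,50,90]).round(1))
E
```

```text
side noise 25.904774
(np.int64(184), np.int64(261)) 41 [650  55 246] (np.int64(185), np.int64(257)) 51 [658  68 246] (np.int64(185), np.int64(258)) 54 [648  78 253] (np.int64(185), np.int64(259)) 45 [657  58 242] (np.int64(185), np.int64(260)) 53 [650  63 246] (np.int64(185), np.int64(261)) 43 [646  62 247] (np.int64(186), np.int64(255)) 43 [650  95 256] (np.int64(186), np.int64(256)) 72 [650  89 253] (np.int64(186), np.int64(257)) 77 [647  86 253] (np.int64(186), np.int64(258)) 65 [645  83 252] (np.int64(186), np.int64(259)) 51 [647  74 247] (np.int64(187), np.int64(246)) 70 [676 109 252] (np.int64(187), np.int64(247)) 63 [673 109 253] (np.int64(187), np.int64(248)) 45 [669 109 254] (np.int64(187), np.int64(254)) 99 [649 102 256] (np.int64(187), np.int64(255)) 126 [649  96 253] (np.int64(187), np.int64(256)) 135 [646  95 253] (np.int64(187), np.int64(257)) 104 [647  87 250] (np.int64(187), np.int64(258)) 58 [646  81 247] (np.int64(188), np.int64(246)) 116 [674 113 250] (np.int64(188), np.int64(247)) 141 [671 112 251] (np.int64(188), np.int64(248)) 136 [666 113 253] (np.int64(188), n
[... 4304 characters left out ...]
t64(167), np.int64(285)) 42 [645  93 233] (np.int64(168), np.int64(281)) 57 [637 105 252] (np.int64(168), np.int64(282)) 108 [637 102 255] (np.int64(168), np.int64(283)) 97 [636  99 256] (np.int64(168), np.int64(284)) 71 [637  96 254] (np.int64(169), np.int64(281)) 41 [635 105 250] (np.int64(169), np.int64(282)) 66 [634 102 253] (np.int64(169), np.int64(283)) 57 [634  99 255] (np.int64(169), np.int64(284)) 46 [634  96 254] 
x@y0 630 62 z [241.  243.3 244.8]
x@y0 634 66 z [244.2 245.2 246.1]
x@y0 638 68 z [243.9 244.8 245.8]
x@y0 642 69 z [243.4 244.2 245.3]
x@y0 646 64 z [243.3 244.5 245.5]
x@y0 650 68 z [243.5 244.3 245.4]
x@y0 654 64 z [243.5 244.5 245.6]
x@y0 658 123 z [244.1 251.6 258.1]
```

play_rows([
  [1, -0.15, 0, -0.4, 0],
  [1, -0.3, 0.05, -0.8, 0],
  [1, -0.4, 0.05, -1.05, 0],
  [1, -0.4, 0.05, -1.05, 0],
])

```text
clock: 18.45
eef_pos: [630.1, -201.7, 242.5]
tool_rot: [3.084, 0.363, -3.117]
force: [-8.8, -0.0, 0.5]
width: -0.2
gripper_force: 3.8
```

```bash
cat >> h.py <<'E'
def lip():
    im,d,E=shot('top'); t=cloud('top',d,E); b=im.astype(int)
    k=(t[...,2]>100)&(t[...,2]<285)&(t[...,1]>-80)&(t[...,1]<60)&(b.sum(2)<180); X=t[...,0]+0.034*t[...,1]; k&=(X>636)&(X<654)
    z=t[k][:,2]; print('lip underside',np.median(z)-11,len(z),z.std())
E
python3 - <<'E'
from h import *
lip()
p=tool(ctrl.read_state())[:3,3]
go(p+[0,0,-20],p+[-60,0,-40],p+[-100,0,-40])
E
```

```text
lip underside 244.42865719793713 305 2.024531660922701
q [ 0.99  0.76 -1.06  1.79  0.86  0.7   1.18] p [ 630.  -201.7  242.5] z [ 0.353  0.066 -0.933] y [-0.045  0.998  0.054] w 0.1 t 18.5 F [-9.  -0.4  1.1]
[ 630.02470319 -201.71048733  222.46968963] [ 0.71 -0.11  1.87] dist 20.0
[ 570.02470319 -201.71048733  202.46968963] [7.03 0.06 1.61] dist 72.0
[ 530.02470319 -201.71048733  202.46968963] [10.77  0.24  0.2 ] dist 108.0
```

Lip underside is at 244.4, which is the mark. I'll withdraw down and back while opening the gripper, then approach the knob.

play_rows([
  [1, 0.4, 0, 0.9, 0],
  [1, 0.8, 0, 2, 0],
  [1, 7, 0, 1.6, 0],
  [1, 7, 0, 1.6, 0],
  [0.5, 7, 0, 1.6, 0],
  [0.5, 7, 0, 1.6, 0],
  [0.5, 7, 0, 1.6, 0],
  [0.5, 7, 0, 1.6, 0],
])

```text
clock: 19.3
eef_pos: [574.2, -202.1, 202.4]
tool_rot: [3.083, 0.369, -3.118]
force: [-0.2, 0.4, -1.0]
width: 42.7
gripper_force: 0.0
```

```bash
python3 - <<'E'
from h import *
lip()
im,d,E=shot('top'); t=cloud('top',d,E); b=im.astype(int)
k=(t[...,2]>30)&(t[...,2]<75)&(t[...,0]>580)&(t[...,0]<650)&(t[...,1]<-100)&(t[...,1]>-150)&(b[...,0]-b[...,2]>15)
print('knob',k.sum(),np.median(t[k],0),t[k].min(0),t[k].max(0))
T=tool(ctrl.read_state()); g=np.array([612,-126,42])-6*T[:3,2]  # TCP
spin(cy_); go(g-90*T[:3,2],g)
E
```

```text
lip underside 239.6817346467194 302 1.940018223303543
knob 64 [ 612.99335201 -125.59589645   52.47843803] [ 601.40746852 -140.02973582   40.54783544] [ 625.88600995 -113.54356445   61.44367693]
spin -0.6
q [ 1.03  0.73 -1.    1.97  0.95  0.54  1.09] p [ 573.5 -202.2  202. ] z [ 0.358  0.067 -0.931] y [-0.045  0.998  0.055] w 42.6 t 19.4 F [-0.2  0.4  0. ]
[ 577.6728013  -132.44026381  131.42128623] [1.99 6.55 7.19] dist 99.0
[ 609.85455008 -126.40251649   47.58883039] [ 1.99  6.55 16.19] dist 176.0
```

play_rows([
  [0.3, 2, 6.5, 7.2, 0],
  [0.3, 2, 6.5, 7.2, 0],
  [0.3, 2, 6.5, 7.2, 0],
  [0.3, 2, 6.5, 11.5, 0],
  [0.3, 2, 6.5, 16.2, 0],
  [0.3, 2, 6.5, 16.2, 0],
  [1, 2, 6.5, 16.2, 0],
  [1, 2, 6.5, 16.2, 0],
  [1, 2, 6.5, 16.2, 0],
  [1, 2, 6.5, 16.2, 0],
])

```text
clock: 20.4
eef_pos: [609.0, -128.4, 48.6]
tool_rot: [3.085, 0.368, -3.119]
force: [-2.4, -1.0, 4.2]
width: 25.9
gripper_force: 59.8
```

```bash
python3 - <<'E'
from h import *
p=tool(ctrl.read_state())[:3,3]
go(p-100*cx_,p-208*cx_); lip()
E
```

```text
q [ 0.61  0.89 -0.57  2.03  1.74  0.27  0.2 ] p [ 609.  -128.4   48.6] z [ 0.358  0.065 -0.931] y [-0.043  0.998  0.053] w 25.9 t 20.4 F [-2.4 -1.   4.2]
[ 509.03623949 -131.81985861   48.55512028] [ 9.33  0.09 -3.6 ] dist 100.0
[ 401.09865748 -135.49115118   48.55512028] [19.4   0.18 -7.49] dist 208.0
lip underside 239.59638851894783 313 1.9646201155373717
```

play_rows([
  [1, 1.4, 0, -0.5, 0],
  [1, 2.8, 0, -1.1, 0],
  [1, 4.2, 0, -1.6, 0],
  [1, 5.6, 0, -2.2, 0],
  [1, 7, 0.1, -2.7, 0],
  [1, 8.4, 0.1, -3.2, 0],
  [1, 9.3, 0.1, -3.6, 0],
])

```text
clock: 21.15
eef_pos: [510.0, -131.9, 48.6]
tool_rot: [3.085, 0.37, -3.119]
force: [2.1, -0.7, -0.8]
width: 26.3
gripper_force: 63.1
```

```bash
python3 - <<'E'
from h import *
p=tool(ctrl.read_state())[:3,3]
go(p-50*cx_,np.array([401,-135.5,48.5]),np.array([397,-135.5,48.5])); lip()
E
```

```text
q [ 0.82  0.92 -0.79  2.27  2.1   0.47 -0.09] p [ 510.  -131.9   48.6] z [ 0.36   0.064 -0.931] y [-0.043  0.998  0.052] w 26.3 t 21.1 F [ 2.1 -0.7 -0.8]
[ 460.065485   -133.55163574   48.55299038] [ 4.66  0.05 -1.81] dist 50.0
[ 401.  -135.5   48.5] [10.17  0.11 -3.94] dist 109.0
[ 397.  -135.5   48.5] [10.55  0.12 -4.08] dist 113.0
lip underside 239.29583208400868 318 20.56498752958229
```

play_rows([
  [1, 1.4, 0, -0.5, 0],
  [1, 2.8, 0, -1.1, 0],
  [1, 4.2, 0, -1.6, 0],
  [1, 5.6, 0, -2.2, 0],
  [1, 5.6, 0, -2.2, 0],
])

```text
clock: 21.7
eef_pos: [447.9, -134.1, 48.5]
tool_rot: [3.085, 0.367, -3.118]
force: [-2.1, -2.5, 9.0]
width: 25.7
gripper_force: 64.8
```

```bash
python3 - <<'E'
from h import *
go(np.array([401,-135.5,48.5]),np.array([395,-135.5,48.5]))
E
```

```text
q [ 0.92  0.95 -0.86  2.42  2.22  0.58 -0.18] p [ 447.9 -134.1   48.5] z [ 0.357  0.065 -0.932] y [-0.044  0.998  0.053] w 25.7 t 21.7 F [-2.1 -2.5  9. ]
[ 401.  -135.5   48.5] [ 4.38  0.07 -1.68] dist 47.0
[ 395.  -135.5   48.5] [ 4.94  0.09 -1.9 ] dist 53.0
```

play_rows([
  [1, 1.4, 0, -0.5, 0],
  [1, 2.8, 0, -1.1, 0],
  [1, 4.2, 0, -1.6, 0],
  [1, 4.8, 0.1, -1.8, 0],
  [1, 4.8, 0.1, -1.8, 0],
])

```text
clock: 22.2
eef_pos: [406.2, -135.3, 39.5]
tool_rot: [3.042, 0.327, -3.128]
force: [7.6, 36.6, -81.3]
width: 25.1
gripper_force: 64.2
```

```bash
python3 - <<'E'
from h import *
go(np.array([401,-135.5,48.5]),np.array([395,-135.5,48.5])); lip()
im,d,E=shot('top','top2.png'); t=cloud('top',d,E)
k=(t[...,2]>135)&(t[...,2]<165)&(t[...,0]>400)&(t[...,0]<640)&(t[...,1]<80)&(t[...,1]>-340)
p=t[k]; print(k.sum(),np.median(p,0))
cv2.imwrite('pics/t2c.png',cv2.resize(im[120:300,180:480,::-1],None,fx=2.6,fy=2.6,interpolation=cv2.INTER_CUBIC))
E
```

```text
q [ 1.15  1.19 -1.23  2.47  1.93  0.89  0.15] p [ 406.2 -135.3   39.5] z [ 0.319  0.104 -0.942] y [-0.045  0.994  0.094] w 25.1 t 22.2 F [  7.6  36.6 -81.3]
[ 401.  -135.5   48.5] [ 0.21  0.09 -1.01] dist 10.0
[ 395.  -135.5   48.5] [ 0.77  0.11 -1.2 ] dist 14.0
lip underside 239.78762954555737 303 1.816130764624947
643 [ 553.70489609 -131.5858509   153.42939877]
```

View pics/t2c.png

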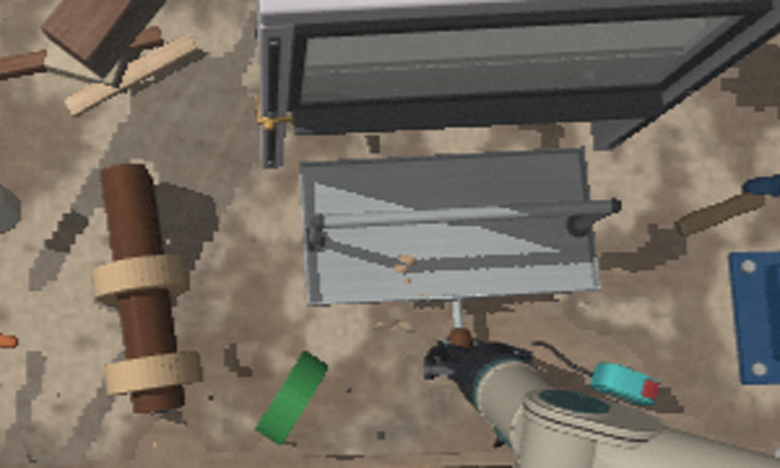

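The rack is out: rail at x≈554 (lip front − 78 ≈ 555), the bows are on the former at crop (140,278) and (155,373), and the tape stands untouched at (625,380). I'll release the knob now.

play_rows([
  [0.3, 0, 0, -0.3, 0],
  [0.2, 0, 0, -0.6, 0],
  [0.1, 0, 0, -0.8, 0],
  [0, 0, 0, -1, 0],
])

```text
clock: 22.7
eef_pos: [412.6, -145.9, 58.5]
tool_rot: [3.075, 0.352, -3.117]
force: [-0.1, -0.3, -0.5]
width: 81.4
gripper_force: 0.0
```

```bash
python3 - <<'E'
from h import *
p=tool(ctrl.read_state())[:3,3]
go(p+[0,0,60]); 
E
```

```text
q [ 1.17  1.14 -1.25  2.47  1.92  0.88  0.16] p [ 412.6 -145.9   58.5] z [ 0.342  0.075 -0.937] y [-0.048  0.997  0.062] w 81.4 t 22.7 F [-0.1 -0.3 -0.5]
[ 412.60652474 -145.93817003  118.49623238] [-2.07  0.37 -5.62] dist 60.0
```

play_rows([
  [0, -1, 0.2, -3, 0],
  [0, -2, 0.4, -6, 0],
  [0, -6, 0.5, -15, 0],
  [0, -9, 0.5, -25, 0],
  [0, -9, 0.5, -25, 0],
  [0, -9, 0.5, -25, 0],
  [0, -9, 0.5, -25, 0],
  [0, -9, 0.5, -25, 0],
])

```text
clock: 23.5
eef_pos: [405.3, -161.0, 292.6]
tool_rot: [3.082, 0.336, -3.119]
force: [-0.3, -0.2, -0.8]
width: 85.3
gripper_force: 0.0
```

```bash
python3 - <<'E'
from h import *
p=tool(ctrl.read_state())[:3,3]
go(p+[-200,70,0],p+[-300,100,0]); 
E
```

```text
q [ 1.42  0.36 -1.23  2.23  0.4   0.5   1.54] p [ 405.3 -161.   292.6] z [ 0.328  0.066 -0.942] y [-0.042  0.998  0.056] w 85.3 t 23.5 F [-0.3 -0.2 -0.8]
[205.26284726 -90.97559171 292.64077719] [18.73  7.82 -6.09] dist 212.0
[105.26284726 -60.97559171 292.64077719] [28.11 11.23 -9.16] dist 316.0
```

play_rows([
  [0, 18.7, 7.8, -6.1, 0],
  [0, 18.7, 7.8, -6.1, 0],
  [0, 18.7, 7.8, -6.1, 0],
  [0, 18.7, 7.8, -6.1, 0],
  [0, 18.7, 7.8, -6.1, 0],
  [0, 18.7, 7.8, -6.1, 0],
])

```text
clock: 24.1
eef_pos: [245.8, -117.6, 307.9]
tool_rot: [3.071, 0.295, -3.121]
force: [-1.9, -1.5, -2.1]
width: 85.5
gripper_force: 0.0
```

```bash
python3 - <<'E'
from h import *
p=tool(ctrl.read_state())[:3,3]
go(p+[-100,0,0],p+[-100,0,-100]); 
E
```

```text
q [ 1.76 -0.15 -0.96  2.46 -0.61  0.71  2.86] p [ 245.8 -117.6  307.9] z [ 0.288  0.076 -0.955] y [-0.041  0.997  0.068] w 85.5 t 24.1 F [-1.9 -1.5 -2.1]
[ 145.76260372 -117.57146786  307.8740403 ] [ 9.57  0.41 -2.88] dist 100.0
[ 145.76260372 -117.57146786  207.8740403 ] [12.47 -0.27  6.66] dist 141.0
```

play_rows([
  [0, 5, 0.4, -3, 8],
  [0, 9.6, 0.4, -3, 16],
  [0, 9.6, 0.4, -3, 24],
  [0, 9.6, 0.4, -3, 32],
  [0, 9.6, 0.4, -3, 40],
  [0, 9.6, 0.4, -3, 48],
])

```text
clock: 24.7
eef_pos: [149.0, -131.6, 328.7]
tool_rot: [2.88, 0.137, 2.351]
force: [-0.3, 0.1, -0.3]
width: 85.2
gripper_force: 0.0
```

```bash
python3 - <<'E'
from h import *
p=tool(ctrl.read_state())[:3,3]
go(p+[-100,0,0],p+[-100,0,-100]); 
E
```

```text
q [ 2.43 -0.37 -0.87  2.47 -0.63  1.12  2.75] p [ 149.  -131.6  328.7] z [ 0.276  0.088 -0.957] y [0.662 0.705 0.256] w 85.2 t 24.7 F [-0.3  0.1 -0.3]
[  48.99597595 -131.59918674  328.74844693] [ 6.97 -6.62 -2.76] dist 100.0
[  48.99597595 -131.59918674  228.74844693] [ 8.34 -9.17  6.81] dist 141.0
```

```bash
python3 - <<'E'
from h import *
go((340,-150,200),(250,-110,130)); spin((0.99,0.15,0))
E
```

```text
q [ 2.43 -0.37 -0.87  2.47 -0.63  1.12  2.75] p [ 149.  -131.6  328.7] z [ 0.276  0.088 -0.957] y [0.662 0.705 0.256] w 85.2 t 24.7 F [-0.3  0.1 -0.3]
(340, -150, 200) [-12.86   8.04  17.44] dist 231.0
(250, -110, 130) [-2.81  3.12 22.  ] dist 224.0
spin 37.5
```

play_rows([
  [0, -12.9, 8, 17.4, 0],
  [0, -12.9, 8, 17.4, 0],
  [0, -12.9, 8, 17.4, 8],
  [0, -12.9, 8, 17.4, 16],
  [0, -12.9, 8, 17.4, 24],
  [0, -12.9, 8, 17.4, 32],
  [0, -2.8, 3.1, 22, 37],
  [0, -2.8, 3.1, 22, 37],
  [0, -2.8, 3.1, 22, 37],
  [0, -2.8, 3.1, 22, 37],
])

```text
clock: 25.7
eef_pos: [250.1, -103.0, 300.1]
tool_rot: [2.862, -0.039, 1.745]
force: [-0.7, -0.2, -0.2]
width: 85.3
gripper_force: 0.0
```

```bash
python3 - <<'E'
from h import *
go((250,-110,130),(150,-50,110)); spin((0.99,0.15,0))
E
```

```text
q [ 2.29 -0.37 -1.25  2.47 -0.83  0.93  1.78] p [ 250.1 -103.   300.1] z [ 0.265  0.085 -0.961] y [0.949 0.156 0.275] w 85.3 t 25.7 F [-0.7 -0.2 -0.2]
(250, -110, 130) [-1.35 -4.81 16.28] dist 170.0
(150, -50, 110) [  6.21 -13.91  16.06] dist 221.0
spin 1.4
```

play_rows([
  [0, -5, 0, 14, 0],
  [0, -5, 0, 14, 0],
  [0, -5, 0, 14, 0],
  [0, -5, 0, 14, 0],
  [0, -1.4, -4.8, 16.3, 0],
  [0, -1.4, -4.8, 16.3, 0],
  [0, -1.4, -4.8, 16.3, 0],
  [0, -1.4, -4.8, 16.3, 0],
  [0, -1.4, -4.8, 16.3, 0],
  [0, -1.4, -4.8, 16.3, 0],
])

```text
clock: 26.7
eef_pos: [246.0, -105.5, 299.3]
tool_rot: [2.873, -0.037, 1.744]
force: [0.8, 1.3, -0.4]
width: 85.5
gripper_force: 0.0
```

```bash
python3 - <<'E'
from h import *
go((250,-110,130),(150,-50,110)); spin((0.99,0.15,0))
E
```

```text
q [ 2.3  -0.37 -1.25  2.47 -0.81  0.92  1.78] p [ 246.  -105.5  299.3] z [ 0.255  0.081 -0.963] y [0.951 0.156 0.265] w 85.5 t 26.7 F [ 0.8  1.3 -0.4]
(250, -110, 130) [-1.14 -4.18 16.38] dist 169.0
(150, -50, 110) [  6.42 -13.29  16.24] dist 219.0
spin 1.3
```

```bash
python3 - <<'E'
from h import *
go((430,-10,260),(300,20,180))
E
```

```text
q [ 2.3  -0.37 -1.25  2.47 -0.81  0.92  1.78] p [ 246.  -105.5  299.3] z [ 0.255  0.081 -0.963] y [0.951 0.156 0.265] w 85.5 t 26.7 F [ 0.8  1.3 -0.4]
(430, -10, 260) [ 6.09 17.96  9.26] dist 211.0
(300, 20, 180) [10.99  3.93 13.89] dist 181.0
```

play_rows([
  [0, 6, 18, 9.3, 0],
  [0, 6, 18, 9.3, 0],
  [0, 6, 18, 9.3, 0],
  [0, 6, 18, 9.3, 0],
  [0, 6, 18, 9.3, 0],
  [0, 6, 18, 9.3, 0],
  [0, 11, 4, 14, 0],
  [0, 11, 4, 14, 0],
  [0, 11, 4, 14, 0],
  [0, 11, 4, 14, 0],
])

```text
clock: 27.7
eef_pos: [289.9, 17.7, 298.5]
tool_rot: [2.881, -0.035, 1.743]
force: [0.4, 0.5, -0.3]
width: 85.5
gripper_force: 0.0
```

```bash
python3 - <<'E'
from h import *
go((430,-10,260),(300,20,180))
E
```

```text
q [ 1.65 -0.37 -1.25  2.47 -0.81  0.76  1.16] p [289.9  17.7 298.5] z [ 0.248  0.078 -0.966] y [0.954 0.156 0.257] w 85.5 t 27.7 F [ 0.4  0.5 -0.3]
(430, -10, 260) [-5.26 11.94  6.97] dist 148.0
(300, 20, 180) [-0.36 -2.04 11.71] dist 119.0
```

```bash
cat > kin.py <<'E'
import numpy as np
from scipy.optimize import least_squares
from scipy.spatial.transform import Rotation as R
S=[([-1.28778567,0.62937852,0.03843125,1.51836747,-0.02702943,0.9963102,-0.02000981],[221.9,610.3,255.4],R.from_euler('xyz',[-3.1396,0,2.79276]).as_matrix())]
def ad(q,p,z,y):
    y=np.array(y);z=np.array(z);S.append((q,p,np.stack([np.cross(y,z),y,z],1)))
ad([-1.638,0.331,0.774,0.609,-0.359,1.98,0.091],[175.4,521.2,803],[.085,.276,-.957],[.34,.895,.288])
ad([-1.806,0.321,0.763,1.335,-0.279,1.295,0.151],[194.6,587.8,557.9],[.081,.266,-.961],[.341,.898,.277])
ad([0.01,.4,1.13,1.18,-.61,1.95,2.16],[427.8,-251.6,619.8],[.089,.274,-.958],[.347,.893,.288])
ad([.75,.36,-.2,.94,-.22,1.98,1.7],[443.1,-259.3,653.8],[.03,.3,-.954],[.337,.895,.292])
ad([1.87,.27,-.97,.97,-.04,1.98,1.84],[187.5,-402.7,720.2],[.225,.123,-.967],[.564,.793,.232])
ad([.85,.8,-.66,2.09,1.43,.25,.66],[548.5,-203.4,93.7],[.357,.067,-.932],[-.044,.998,.055])
ad([.92,.95,-.86,2.42,2.22,.58,-.18],[447.9,-134.1,48.5],[.357,.065,-.932],[-.044,.998,.053])
ad([1.17,1.14,-1.25,2.47,1.92,.88,.16],[412.6,-145.9,58.5],[.342,.075,-.937],[-.048,.997,.062])
ad([1.76,-.15,-.96,2.46,-.61,.71,2.86],[245.8,-117.6,307.9],[.288,.076,-.955],[-.041,.997,.068])
ad([1.65,-.37,-1.25,2.47,-.81,.76,1.16],[289.9,17.7,298.5],[.248,.078,-.966],[.954,.156,.257])
ad([1.49,.12,-1.25,.83,-.05,1.98,1.19],[369,-156.9,826.6],[.315,.084,-.945],[.535,.807,.25])
rz=lambda a:R.from_euler('z',a).as_matrix(); ry=lambda a:R.from_euler('y',a).as_matrix()
def fk(q,P,s):
    a,b,d1,d3,d5,d7,e,g=P
    M=rz(s[0]*q[0]+a); p=np.array([0,0,d1])
    M=M@ry(q[1])@rz(s[1]*q[2]); p=p+M@[e,0,d3]
    M=M@ry(q[3])@rz(s[2]*q[4]); p=p+M@[g,0,d5]
    M=M@ry(q[5])@rz(s[3]*q[6]+b); p=p+M@[0,0,d7]
    return p,M
def res(P,s):
    o=[]
    for q,p,M in S:
        a,B=fk(q,P,s); o+=list((a-p)/5)+list((B-M).ravel()*50)
    return np.array(o)
if __name__=='__main__':
    import itertools
    best=[]
    for s in itertools.product((1,-1),repeat=4):
        for b in(0,1.57,3.14,-1.57):
            r=least_squares(res,[0,b,300,400,400,200,0,0],args=(s,),loss='soft_l1'); best.append((r.cost,s,r.x))
    best.sort(key=lambda t:t[0])
    for c in best[:2]: print(c[0],c[1],c[2].round(3).tolist())
    print(abs(res(best[0][2],best[0][1])).max())
E
python3 kin.py
```

```text
17.65372558889695 (-1, -1, -1, -1) [-0.041, 1.533, 317.543, 561.895, 384.65, 312.807, -4.826, -3.254]
17.653725588897984 (-1, -1, -1, -1) [-0.041, 1.533, 317.543, 561.895, 384.65, 312.807, -4.826, -3.254]
2.4141089613620013
```

```bash
cat > sim.py <<'E'
from kin import *
P=[-0.041,1.533,317.543,561.895,384.65,312.807,-4.826,-3.254]; s=(-1,-1,-1,-1)
LO=np.array([-3.06,-.37,-1.25,.18,-1.1,.23,-2.94]);HI=np.array([3.06,2.12,1.32,2.47,4.24,1.98,2.94])
V=np.array([2.57,2.57,3.14,3.14,3.14,3.14,3.14])*.07
def call(q,rows,w=200,lam=.02):
    q=np.clip(np.array(q,float),LO+1e-4,HI-1e-4); p0,M0=fk(q,P,s)
    for r in rows:
        pt=p0+M0@(np.array(r[:3])*10); Mt=M0@rz(np.radians(r[3]))
        p,M=fk(q,P,s); d=pt-p; n=np.linalg.norm(d); pt=p+d*min(1,50/(n+1e-9))
        rv=R.from_matrix(M.T@Mt).as_rotvec(); a=np.linalg.norm(rv); Mt=M@R.from_rotvec(rv*min(1,.15/(a+1e-9))).as_matrix()
        f=lambda x:np.r_[fk(x,P,s)[0]-pt, w*R.from_matrix(fk(x,P,s)[1].T@Mt).as_rotvec(), lam*w*(x-q)]
        lo=np.maximum(LO,q-V)-1e-9; hi=np.minimum(HI,q+V)+1e-9
        q=least_squares(f,q,bounds=(lo,hi),max_nfev=15).x
    return q
if __name__=='__main__':
    T=[([1.49,.12,-1.25,.83,-.05,1.98,1.19],[(0,0,-60,0)]*10,'347 -163 842 .359 .071'),
       ([1.42,.36,-1.23,2.23,.4,.5,1.54],[(18.7,7.8,-6.1,0)]*6,'246 -118 308 .288 .076'),
       ([.75,.36,-.2,.94,-.22,1.98,1.7],[(0,0,-40,0)]*8,'312 -305 724 .183 .206'),
       ([2.3,-.37,-1.25,2.47,-.81,.92,1.78],[(6,18,9.3,0)]*6+[(11,4,14,0)]*4,'290 18 298 .248 .078')]
    for q,r,e in T:
        print(e)
        for w in(100,300,1000):
            for lam in (.02,.2):
                x=call(q,r,w,lam); p,M=fk(x,P,s); print('  ',w,lam,p.round(),M[:,2].round(3),x.round(2))
E
python3 sim.py
```

```text
347 -163 842 .359 .071
   100 0.02 [ 237. -185. 1222.] [ 0.982 -0.17  -0.083] [ 2.42  0.12 -1.25  0.18 -1.01  1.64  1.25]
   100 0.2 [ 236. -185. 1222.] [ 0.984 -0.159 -0.082] [ 2.41  0.13 -1.25  0.18 -1.01  1.64  1.25]
   300 0.02 [ 338. -176.  947.] [ 0.588 -0.044 -0.808] [ 1.76  0.07 -1.25  0.56 -0.24  1.98  1.3 ]
   300 0.2 [ 340. -174.  946.] [ 0.584 -0.042 -0.81 ] [ 1.75  0.07 -1.25  0.57 -0.23  1.98  1.29]
   1000 0.02 [ 352. -161.  833.] [ 0.336  0.061 -0.94 ] [ 1.66  0.07 -1.25  0.85 -0.15  1.98  1.29]
   1000 0.2 [ 359. -153.  835.] [ 0.336  0.061 -0.94 ] [ 1.59  0.08 -1.25  0.84 -0.12  1.98  1.25]
246 -118 308 .288 .076
   100 0.02 [214. -91. 300.] [ 0.176  0.125 -0.976] [ 1.58 -0.17 -0.78  2.47 -0.47  0.83  2.75]
   100 0.2 [213. -91. 299.] [ 0.161  0.108 -0.981] [ 1.53 -0.17 -0.77  2.47 -0.44  0.81  2.68]
   300 0.02 [231. -97. 309.] [ 0.244  0.076 -0.967] [ 1.68 -0.24 -0.81  2.47 -0.58  0.83  2.86]
   300 0.2 [ 255. -106.  283.] [ 0.215  0.075 -0.974] [ 1.7  -0.07 -1.07  2.47 -0.45  0.63  2.58]
   1000 0.02 [ 264. -108.  310.] [ 0.324  0.054 -0.944] [ 1.59 -0.18 -0.81  
[... 634 characters left out ...]
1.5 ]
   1000 0.2 [ 417. -259.  670.] [ 0.055  0.29  -0.955] [ 0.86  0.31 -0.32  0.98 -0.19  1.98  1.7 ]
290 18 298 .248 .078
   100 0.02 [297.   5. 286.] [ 0.231  0.027 -0.973] [ 1.65 -0.37 -1.25  2.47 -0.75  0.72  1.11]
   100 0.2 [297.   5. 286.] [ 0.231  0.029 -0.972] [ 1.65 -0.37 -1.25  2.47 -0.76  0.73  1.12]
   300 0.02 [298.   7. 286.] [ 0.237  0.062 -0.97 ] [ 1.69 -0.37 -1.25  2.47 -0.79  0.76  1.18]
   300 0.2 [299.   5. 287.] [ 0.238  0.064 -0.969] [ 1.7  -0.37 -1.25  2.47 -0.8   0.76  1.19]
   1000 0.02 [303.   6. 288.] [ 0.252  0.072 -0.965] [ 1.71 -0.37 -1.25  2.47 -0.82  0.77  1.21]
   1000 0.2 [300. -18. 288.] [ 0.253  0.075 -0.964] [ 1.82 -0.37 -1.25  2.47 -0.83  0.8   1.33]
```

```bash
sed -e 's/rng.uniform(50,650),rng.uniform(-500,550),rng.uniform(200,900)/rng.uniform(-300,650),rng.uniform(-550,600),rng.uniform(100,1100)/' -e 's/range(40)/range(75)/' -e 's/\[0,0,-60,60\]/[0,0,-80,80]/' -e 's/range(6)/range(5)/' -e "s/if r<260.*/if r<270 or (p[2]<420 and (p[0]<200 or p[2]<225 and (p[0]>330 or p[2]<140))) or p[0]>560: continue/" -e 's/beam=\[(b/beam=[(b/; s/c\[:8\]/c[:12]/' plan.py > plan2.py; grep -n "if r<" plan2.py; time timeout 560 python3 plan2.py
```

```text
21:                if r<270 or (p[2]<420 and (p[0]<200 or p[2]<225 and (p[0]>330 or p[2]<140))) or p[0]>560: continue
0 0.247 [ 0.58 -0.37 -0.44  1.86 -0.29  1.41 -1.04]
1 0.218 [ 0.25 -0.37 -0.61  1.49 -0.25  1.73 -2.94]
2 0.194 [ 0.06 -0.37 -0.52  1.82 -0.22  1.45 -2.94]
3 0.173 [ 0.06 -0.37 -0.55  1.84 -0.24  1.46 -2.94]
4 0.147 [-0.69 -0.37  0.78  1.85  0.25  1.42  2.94]
(([31.5, 3.5, -38.7], np.int64(-80)), [210.0, 268.0, 628.0], [0.244, 0.078, -0.967])
(([6.3, -49.6, 2.0], np.int64(-80)), [271.0, -94.0, 585.0], [0.223, 0.064, -0.973])
(([30.6, 39.0, -6.7], np.int64(0)), [253.0, -99.0, 612.0], [0.195, 0.049, -0.979])
(([20.7, 12.0, 11.4], np.int64(0)), [269.0, -147.0, 458.0], [0.172, 0.02, -0.985])
(([28.5, 20.7, -15.9], np.int64(0)), [262.0, -162.0, 531.0], [0.147, -0.004, -0.989])
real	2m8.494s
user	8m12.673s
sys	0m0.230s
```

```bash
cat > s2.py <<'E'
from sim import *
import multiprocessing as mp
q0=np.array([1.65,-.37,-1.25,2.47,-.81,.76,1.16])
def run(a):
    y,z,n=a; q=q0; out=[]
    for t in((380,y,z),(300,y,z)):
        p,M=fk(q,P,s); l=M.T@(np.array(t)-p)/10; q=call(q,[(*l,0)]*10,700)
    out.append(fk(q,P,s)[1][:2,2].round(3).tolist())
    for i in range(10):
        p,M=fk(q,P,s); d=np.array([-400,-n*y,0]); l=M.T@d/10; q=call(q,[(*l,0)]*4,700); p,M=fk(q,P,s)
        if i%3==0: out.append((p.round().tolist(),M[:2,2].round(3).tolist()))
    return a,out,q.round(2)
if __name__=='__main__':
    with mp.Pool() as pool:
        for r in pool.map(run,[(y,z,n) for y in(-100,0,150) for z in(350,450,560) for n in(0,)]): print(r)
E
time python3 s2.py
```

```text
((-100, 350, 0), [[0.257, 0.07], ([106.0, -106.0, 345.0], [0.256, 0.071]), ([-469.0, -130.0, 353.0], [0.247, 0.084]), ([-830.0, -119.0, 273.0], [0.19, 0.073]), ([-882.0, -107.0, 172.0], [0.105, 0.063])], array([ 3.06,  1.37, -1.25,  0.26,  1.24,  1.81,  2.94]))
((-100, 450, 0), [[0.244, 0.078], ([120.0, -131.0, 441.0], [0.241, 0.088]), ([-386.0, -180.0, 455.0], [0.229, 0.099]), ([-796.0, -156.0, 355.0], [0.173, 0.085]), ([-876.0, -124.0, 222.0], [0.088, 0.071])], array([ 3.03,  1.31, -1.25,  0.24,  1.24,  1.85,  2.94]))
((-100, 560, 0), [[0.244, 0.078], ([121.0, -141.0, 563.0], [0.239, 0.091]), ([-391.0, -186.0, 563.0], [0.227, 0.097]), ([-774.0, -156.0, 404.0], [0.159, 0.079]), ([-872.0, -125.0, 253.0], [0.074, 0.065])], array([ 3.03,  1.28, -1.25,  0.24,  1.23,  1.87,  2.94]))
((0, 350, 0), [[0.251, 0.076], ([173.0, -48.0, 345.0], [0.233, 0.092]), ([-272.0, -114.0, 391.0], [0.204, 0.107]), ([-781.0, -145.0, 377.0], [0.18, 0.108]), ([-870.0, -116.0, 234.0], [0.095, 0.095])], array([ 3.03,  1.3 , -1.25,  0.25,  1.26,  1.88,  2.94]))
((0, 450, 0), [[0.244, 0.078], ([206.0, -54.0, 420.
[... 571 characters left out ...]
, 0.086]), ([-327.0, 71.0, 525.0], [0.11, 0.1]), ([-367.0, 45.0, 582.0], [0.015, 0.104])], array([-1.32, -0.37, -1.25,  1.56, -0.26,  1.65, -2.39]))
((150, 450, 0), [[0.244, 0.078], ([205.0, 171.0, 425.0], [0.228, 0.071]), ([-241.0, 172.0, 445.0], [0.2, 0.074]), ([-331.0, 75.0, 549.0], [0.11, 0.092]), ([-368.0, 44.0, 591.0], [0.015, 0.097])], array([-1.31, -0.37, -1.25,  1.53, -0.26,  1.68, -2.39]))
((150, 560, 0), [[0.244, 0.078], ([212.0, 176.0, 567.0], [0.226, 0.069]), ([-267.0, 197.0, 580.0], [0.198, 0.072]), ([-336.0, 83.0, 605.0], [0.108, 0.094]), ([-369.0, 47.0, 614.0], [0.013, 0.101])], array([-1.28, -0.37, -1.25,  1.47, -0.27,  1.74, -2.38]))
real	0m2.216s
user	0m6.371s
sys	0m0.137s
```

```bash
cat > s3.py <<'E'
from sim import *
q=np.array([-1.288,.629,.038,1.518,-.027,.996,-.02])
for w in (300,700):
    x=call(q,[(0,0,-5*(i+1),0) for i in range(10)],w); print(w,'exp 212 583 678 roll3.088',fk(x,P,s)[0].round(),fk(x,P,s)[1][:,2].round(3),x.round(2))
    x=call(x,[(0,0,-5,0),(0,0,-10,0),(0,0,-15,0),(0,0,-20,0),(0,0,-20,0)],w); print(w,'exp 175 521 803 z .085 .276',fk(x,P,s)[0].round(),fk(x,P,s)[1][:,2].round(3),x.round(2))
q0=np.array([1.65,-.37,-1.25,2.47,-.81,.76,1.16])
for sg in(1,-1):
  for w in(300,700):
    q=q0
    for t in((330,sg*200,500),(100,sg*430,650),(-200,sg*430,680)):
        p,M=fk(q,P,s); l=M.T@(np.array(t)-p)/10; q=call(q,[(*l,0)]*10,w); p,M=fk(q,P,s); print(p.round(),M[:,2].round(3),q.round(2))
    for i in range(5):
        p,M=fk(q,P,s); l=M.T@[0,0,300]/10; q=call(q,[(*l,0)]*6,w); p,M=fk(q,P,s); print(' up',p.round(),M[:,2].round(3),q.round(2))
E
python3 s3.py
```

```text
300 exp 212 583 678 roll3.088 [215. 595. 703.] [ 0.043  0.121 -0.992] [-1.27  0.5  -0.    0.53 -0.    1.98 -0.04]
300 exp 175 521 803 z .085 .276 [197. 547. 804.] [ 0.105  0.293 -0.95 ] [-1.27  0.37 -0.    0.48  0.    1.98 -0.04]
700 exp 212 583 678 roll3.088 [210. 583. 669.] [ 0.011  0.033 -0.999] [-1.27  0.5  -0.    0.63 -0.    1.98 -0.04]
700 exp 175 521 803 z .085 .276 [193. 534. 710.] [ 0.025  0.069 -0.997] [-1.27  0.38 -0.    0.7  -0.    1.98 -0.04]
[330. 200. 500.] [ 0.244  0.078 -0.967] [ 0.87 -0.37 -1.02  1.88 -0.39  1.21  0.11]
[ 99. 414. 649.] [ 0.246  0.132 -0.96 ] [ 0.34 -0.37 -1.25  1.4  -0.24  1.59 -0.79]
[-171.  390.  676.] [ 0.144  0.279 -0.949] [-0.31 -0.37 -1.25  1.33 -0.21  1.63 -1.42]
 up [-152.  374.  868.] [ 0.128  0.44  -0.889] [-0.07 -0.32 -1.25  0.75 -0.3   1.98 -1.35]
 up [-126.  360.  964.] [ 0.107  0.627 -0.772] [-0.1  -0.23 -1.25  0.52 -0.26  1.98 -1.37]
 up [-104.  350. 1043.] [ 0.09   0.774 -0.626] [ 0.07 -0.19 -1.25  0.28 -0.4   1.98 -1.34]
 up [ -85.  338. 1095.] [ 0.077  0.862 -0.5  ] [ 0.05 -0.14 -1.25  0.18 -0.38  1.92 -1.34]
 up [ -68.  331. 1146
[... 1496 characters left out ...]
00.] [ 0.244  0.078 -0.967] [ 1.8  -0.12 -0.98  1.84 -0.35  1.28  1.08]
[ 100. -430.  650.] [ 0.244  0.078 -0.967] [ 2.    0.18 -0.69  1.23 -0.15  1.8   1.46]
[-194. -426.  657.] [ 0.239  0.06  -0.969] [ 2.51  0.33 -0.74  1.04 -0.    1.98  1.96]
 up [-148. -404.  687.] [ 0.235  0.024 -0.972] [ 2.66  0.27 -1.    1.07 -0.    1.98  1.84]
 up [-104. -391.  713.] [ 0.234 -0.013 -0.972] [ 2.79  0.25 -1.25  1.07 -0.    1.98  1.72]
 up [ -64. -390.  736.] [ 0.235 -0.05  -0.971] [ 2.77  0.2  -1.25  1.05 -0.05  1.98  1.67]
 up [ -25. -395.  758.] [ 0.239 -0.086 -0.967] [ 2.7   0.18 -1.25  1.   -0.07  1.98  1.59]
 up [  13. -399.  779.] [ 0.246 -0.123 -0.961] [ 2.62  0.16 -1.25  0.95 -0.08  1.98  1.5 ]
```

```bash
cat > s4.py <<'E'
from sim import *
q0=np.array([1.65,-.37,-1.25,2.47,-.81,.76,1.16])
for w in(400,1000):
  for z in(330,420,520):
   for y in(-20,):
    q=q0
    p,M=fk(q,P,s); l=M.T@(np.array((400,y,z))-p)/10; q=call(q,[(*l,0)]*6,w); p,M=fk(q,P,s); print(w,z,p.round(),M[:2,2].round(3),q.round(2))
    for i in range(5):
        p,M=fk(q,P,s); l=M.T@[-250,0,0]/10; q=call(q,[(*l,0)]*5,w); p,M=fk(q,P,s); a=p.round()
        l=M.T@(np.array((400,y,z))-p)/10; q=call(q,[(*l,0)]*5,w); p,M=fk(q,P,s); print('  ',a,p.round(),M[:2,2].round(3),q.round(2))
E
python3 s4.py
```

```text
400 330 [369. -16. 354.] [0.287 0.065] [ 1.76 -0.37 -1.25  2.25 -0.73  0.91  1.09]
   [181. -42. 346.] [400. -20. 330.] [0.247 0.106] [ 0.66  0.08 -0.59  2.21 -0.16  0.64  0.38]
   [171. -31. 345.] [400. -20. 330.] [0.211 0.124] [ 0.41  0.09 -0.31  2.18 -0.2   0.69  0.44]
   [163. -27. 344.] [400. -20. 330.] [0.186 0.135] [ 0.38  0.1  -0.27  2.17 -0.21  0.73  0.45]
   [158. -25. 343.] [400. -20. 330.] [0.168 0.141] [ 0.37  0.11 -0.25  2.15 -0.21  0.75  0.45]
   [155. -23. 342.] [400. -20. 330.] [0.155 0.144] [ 0.34  0.11 -0.23  2.14 -0.21  0.76  0.45]
400 420 [399. -20. 421.] [0.246 0.077] [ 1.79 -0.37 -1.25  2.03 -0.62  1.13  0.95]
   [202. -48. 406.] [400. -20. 420.] [0.211 0.118] [ 0.78 -0.02 -0.64  2.01 -0.2   0.96  0.42]
   [183. -37. 409.] [400. -20. 420.] [0.167 0.153] [ 0.42  0.01 -0.27  1.98 -0.21  1.02  0.44]
   [169. -33. 412.] [400. -20. 420.] [0.132 0.182] [ 0.43  0.04 -0.28  1.96 -0.22  1.07  0.45]
   [162. -29. 415.] [400. -20. 420.] [0.108 0.201] [ 0.43  0.05 -0.27  1.94 -0.23  1.09  0.47]
   [158. -26. 417.] [400. -20. 420.] [0.094 0.213] [ 0.43  0.06 -0.26  1.93 -0.
[... 1550 characters left out ...]
4] [ 0.34 -0.01 -0.23  2.01 -0.17  0.96  0.38]
   [197. -40. 405.] [400. -20. 420.] [0.198 0.111] [ 0.35 -0.01 -0.23  2.   -0.17  0.98  0.39]
1000 520 [400. -20. 520.] [0.244 0.078] [ 1.62 -0.32 -1.09  1.81 -0.5   1.34  0.79]
   [233. -59. 517.] [400. -20. 520.] [0.235 0.085] [ 0.7  -0.1  -0.53  1.8  -0.19  1.21  0.4 ]
   [229. -47. 517.] [400. -20. 520.] [0.222 0.092] [ 0.34 -0.08 -0.21  1.79 -0.15  1.22  0.35]
   [225. -44. 517.] [400. -20. 520.] [0.209 0.098] [ 0.32 -0.07 -0.2   1.79 -0.15  1.23  0.35]
   [221. -44. 517.] [400. -20. 520.] [0.197 0.105] [ 0.33 -0.06 -0.2   1.78 -0.16  1.25  0.35]
   [216. -43. 518.] [400. -20. 520.] [0.184 0.111] [ 0.33 -0.05 -0.2   1.77 -0.16  1.26  0.35]
```

```bash
python3 - <<'E'
from h import *
go((400,100,520)); M=tool(ctrl.read_state())[:3,:3]
print(M.T@[-25,-6,0], M.T@[18,5,0])
E
```

```text
q [ 1.65 -0.37 -1.25  2.47 -0.81  0.76  1.16] p [289.9  17.7 298.5] z [ 0.248  0.078 -0.966] y [0.954 0.156 0.257] w 85.5 t 27.7 F [ 0.4  0.5 -0.3]
(400, 100, 520) [  7.01  17.48 -18.03] dist 261.0
[ -1.63917072 -24.77890422  -6.65725357] [ 1.84978391 17.94698772  4.84602221]
```

play_rows([
  [0, 7, 17.5, -18, 0],
  [0, 7, 17.5, -18, 0],
  [0, 7, 17.5, -18, 0],
  [0, 7, 17.5, -18, 0],
  [0, 7, 17.5, -18, 0],
  [0, 7, 17.5, -18, 0],
])

```text
clock: 28.3
eef_pos: [402.9, 101.5, 523.7]
tool_rot: [2.875, -0.033, 1.745]
force: [-0.6, -0.3, -0.5]
width: 85.4
gripper_force: 0.0
```

play_rows([
  [0, -1.6, -24.8, -6.7, 0],
  [0, -1.6, -24.8, -6.7, 0],
  [0, -1.6, -24.8, -6.7, 0],
  [0, -1.6, -24.8, -6.7, 0],
  [0, -1.6, -24.8, -6.7, 0],
])

```text
clock: 28.8
eef_pos: [276.9, 78.0, 525.2]
tool_rot: [2.878, -0.025, 1.739]
force: [-0.4, 1.0, -0.3]
width: 85.4
gripper_force: 0.0
```

play_rows([
  [0, 1.8, 18, 4.8, 0],
  [0, 1.8, 18, 4.8, 0],
  [0, 1.8, 18, 4.8, 0],
  [0, 1.8, 18, 4.8, 0],
])

```text
clock: 29.2
eef_pos: [460.9, 128.6, 526.4]
tool_rot: [2.877, -0.026, 1.74]
force: [-0.1, -0.6, -0.2]
width: 85.5
gripper_force: 0.0
```

play_rows([
  [0, -1.6, -24.8, -6.7, 0],
  [0, -1.6, -24.8, -6.7, 0],
  [0, -1.6, -24.8, -6.7, 0],
  [0, -1.6, -24.8, -6.7, 0],
  [0, -1.6, -24.8, -6.7, 0],
])

```text
clock: 29.7
eef_pos: [269.1, 85.5, 528.2]
tool_rot: [2.878, -0.018, 1.732]
force: [-0.8, 0.8, 0.9]
width: 85.2
gripper_force: 0.0
```

```bash
python3 - <<'E'
from h import *
go((400,100,520)); M=tool(ctrl.read_state())[:3,:3]
print(M.T@[-25,-6,0], M.T@[18,5,0])
E
```

```text
q [ 0.23 -0.36 -0.39  1.96 -0.16  1.26  0.04] p [269.1  85.5 528.2] z [ 0.254  0.059 -0.965] y [0.954 0.15  0.26 ] w 85.2 t 29.7 F [-0.8  0.8  0.9]
(400, 100, 520) [-0.68 12.49  4.2 ] dist 132.0
[ -1.90826855 -24.74715422  -6.70349678] [ 2.04502549 17.92023796  4.86651231]
```

play_rows([
  [0, -1.9, -24.7, -6.7, 0],
  [0, -1.9, -24.7, -6.7, 0],
  [0, -1.9, -24.7, -6.7, 0],
  [0, -1.9, -24.7, -6.7, 0],
])

```text
clock: 30.1
eef_pos: [242.9, 83.8, 519.5]
tool_rot: [2.907, -0.02, 1.735]
force: [-0.2, -1.1, 1.1]
width: 85.4
gripper_force: 0.0
```

play_rows([
  [0, -1.9, -24.7, -6.7, 0],
  [0, -1.9, -24.7, -6.7, 0],
  [0, -1.9, -24.7, -6.7, 0],
  [0, -1.9, -24.7, -6.7, 0],
])

```text
clock: 30.5
eef_pos: [205.4, 91.3, 465.7]
tool_rot: [2.982, -0.049, 1.803]
force: [-8.5, 17.9, 1.5]
width: 85.5
gripper_force: 0.0
```

```bash
python3 - <<'E'
from h import *
go((400,100,520)); M=tool(ctrl.read_state())[:3,:3]
print(M.T@[-25,-6,0], M.T@[18,5,0])
E
```

```text
q [-0.42 -0.37 -0.07  2.13 -0.03  1.22 -0.25] p [205.4  91.3 465.7] z [ 0.143  0.083 -0.986] y [0.963 0.22  0.158] w 85.5 t 30.5 F [-8.5 17.9  1.5]
(400, 100, 520) [-3.37 19.78 -2.49] dist 202.0
[ -0.07912167 -25.38354354  -4.08282465] [ 0.71789343 18.42571581  2.99626869]
```

play_rows([
  [0, -0.1, -20, -3, 0],
  [0, -0.1, -20, -3, 0],
])

```text
clock: 30.7
eef_pos: [187.3, 56.0, 432.8]
tool_rot: [3.058, -0.139, 1.75]
force: [0.7, -0.4, 0.1]
width: 85.2
gripper_force: 0.0
```

```bash
python3 - <<'E'
from h import *
go((400,180,420)); M=tool(ctrl.read_state())[:3,:3]
print(M.T@[-25,-6,0], M.T@[18,5,0])
E
```

```text
q [-0.31 -0.37  0.05  2.22 -0.12  1.21 -0.05] p [187.3  56.  432.8] z [ 0.058  0.15  -0.987] y [0.983 0.166 0.083] w 85.2 t 30.7 F [ 0.7 -0.4  0.1]
(400, 180, 420) [ 8.16 22.85  4.36] dist 247.0
[ -1.4416649  -25.56195684  -2.34690536] [ 1.70072129 18.51745193  1.79207171]
```

```bash
cat >> h.py <<'E'
def bows(f=None,box=(300,640,180,340),zr=(124,150)):
    im,d,E=shot('top',f); t=cloud('top',d,E); b=im.astype(int)
    m=(t[...,2]>zr[0])&(t[...,2]<zr[1])&(t[...,0]>box[0])&(t[...,0]<box[1])&(t[...,1]>box[2])&(t[...,1]<box[3])&(b[...,0]>120)
    k,lab,st,ce=cv2.connectedComponentsWithStats(m.astype('uint8'),connectivity=4)
    for i in range(1,k):
        if st[i,4]>60:
            p=t[lab==i]; r=cv2.minAreaRect(p[:,:2].astype('float32')); print('bow',st[i,4],p.mean(0).round(1),'rect',np.round(r[0],1),np.round(r[1],1),round(r[2],1),'zmax',np.percentile(p[:,2],98).round(1))
E
python3 - <<'E'
from h import *
bows('top3.png'); M=tool(ctrl.read_state())
v=np.array([.99,.139,0]); spin(v)
for c in((495,261,115),(380,244,115)):
    g=np.array(c)-6*M[:3,2]; go(g+[0,0,130],g)
E
```

```text
bow 219 [495.7 260.3 129.3] rect [495.6 260.3] [35.1 65.4] 7.8 zmax 134.3
bow 228 [380.1 245.  129.7] rect [380. 245.] [35.6 65.4] 7.9 zmax 135.7
spin 1.1
q [-0.28 -0.37  0.05  2.22 -0.12  1.21 -0.04] p [186.5  50.5 431.1] z [ 0.057  0.149 -0.987] y [0.986 0.147 0.079] w 85.4 t 30.8 F [-1.8 -2.6 -3. ]
[494.65776387 260.10321488 250.92272327] [13.17 32.03 22.68] dist 414.0
[494.65776387 260.10321488 120.92272327] [11.36 31.   35.51] dist 485.0
q [-0.28 -0.37  0.05  2.22 -0.12  1.21 -0.04] p [186.5  50.5 431.1] z [ 0.057  0.149 -0.987] y [0.986 0.147 0.079] w 85.4 t 30.8 F [-1.8 -2.6 -3. ]
[379.65776387 243.10321488 250.92272327] [13.31 20.44 21.77] dist 327.0
[379.65776387 243.10321488 120.92272327] [11.5  19.41 34.6 ] dist 413.0
```

play_rows([
  [0.2, 13.2, 32, 22.5, 1],
  [0.2, 13.2, 32, 22.5, 1],
  [0.2, 13.2, 32, 22.5, 1],
  [0.2, 13.2, 32, 22.5, 1],
  [0.2, 13.2, 32, 22.5, 1],
  [0.2, 13.2, 32, 22.5, 1],
  [0.2, 13.2, 32, 22.5, 1],
  [0.2, 13.2, 32, 22.5, 1],
  [0.2, 13.2, 32, 22.5, 1],
  [0.2, 13.2, 32, 22.5, 1],
])

```text
clock: 31.75
eef_pos: [498.0, 264.1, 255.7]
tool_rot: [3.06, -0.139, 1.715]
force: [-0.7, -0.7, -0.6]
width: 68.2
gripper_force: 0.0
```

```bash
python3 - <<'E'
from h import *
bows(); spin((np.cos(.137),np.sin(.137),0))
go((494.9,258.5,180),(494.9,258.5,133))
E
```

```text
spin 0.4
q [-0.43  0.45 -0.07  1.87 -0.11  0.7  -0.27] p [497.  263.3 256.7] z [ 0.061  0.148 -0.987] y [0.988 0.132 0.081] w 68.5 t 31.8 F [-1.2 -1.1  0.3]
(494.9, 258.5, 180) [-1.5  -0.89  7.49] dist 77.0
(494.9, 258.5, 133) [-2.15 -1.27 12.13] dist 124.0
```

play_rows([
  [0.2, -1, -0.6, 4, 0],
  [0.2, -1.5, -0.9, 7.5, 0],
  [0.2, -2.1, -1.3, 10.5, 0],
  [0.2, -2.15, -1.3, 12.1, 0],
  [0.2, -2.15, -1.3, 12.1, 0],
  [1, -2.15, -1.3, 12.1, 0],
  [1, -2.15, -1.3, 12.1, 0],
  [1, -2.15, -1.3, 12.1, 0],
  [1, -2.15, -1.3, 12.1, 0],
  [1, -2.15, -1.3, 12.1, 0],
])

```text
clock: 32.8
eef_pos: [496.4, 259.2, 136.7]
tool_rot: [3.054, -0.141, 1.716]
force: [-1.2, -1.6, 9.0]
width: 35.7
gripper_force: 58.7
```

```bash
python3 - <<'E'
from h import *
p=tool(ctrl.read_state())[:3,3]; go(p+[0,0,60],p+[0,0,150]); lip()
im,d,E=shot('side','s5.png'); cv2.imwrite('pics/s5c.png',cv2.resize(im[130:330,190:390,::-1],None,fx=3,fy=3,interpolation=cv2.INTER_CUBIC))
E
```

```text
q [-0.41  0.63 -0.09  1.99 -0.12  0.4  -0.23] p [496.4 259.2 136.7] z [ 0.066  0.151 -0.986] y [0.987 0.132 0.086] w 35.7 t 32.8 F [-1.2 -1.6  9. ]
[496.35892775 259.2372585  196.65202793] [ 0.84  0.52 -5.92] dist 60.0
[496.35892775 259.2372585  286.65202793] [  2.11   1.3  -14.79] dist 150.0
lip underside 239.77182387234598 311 1.782568929465175
```

View pics/s5c.png

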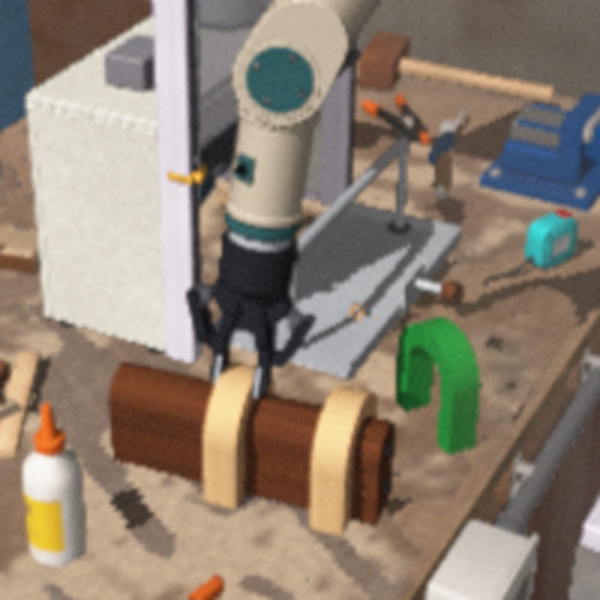

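play_rows([
  [1, 0.3, 0.2, -2, 0],
  [1, 0.6, 0.4, -4, 0],
  [1, 1.2, 0.8, -8, 0],
  [1, 1.7, 1, -12, 0],
  [1, 2.3, 1.5, -16, 0],
  [1, 2.5, 1.5, -17.5, 0],
  [1, 2.5, 1.5, -17.5, 0],
])

```text
clock: 33.6
eef_pos: [496.6, 259.8, 315.3]
tool_rot: [3.051, -0.142, 1.717]
force: [-0.1, 0.7, -3.2]
width: 35.1
gripper_force: 61.5
```

```bash
python3 - <<'E'
from h import *
spin(cy_); go((540,100,312),(555.3,-209.5,312)); bows()
E
```

```text
spin -84.3
q [-0.43  0.38 -0.06  1.81 -0.11  0.83 -0.28] p [496.6 259.8 315.3] z [ 0.069  0.153 -0.986] y [0.987 0.132 0.09 ] w 35.1 t 33.6 F [-0.1  0.7 -3.2]
(540, 100, 312) [-16.32   2.15  -1.82] dist 166.0
(555.3, -209.5, 312) [-46.86  -0.43  -6.44] dist 473.0
```

play_rows([
  [1, -8, 1, -1, -8],
  [1, -12, 1.5, -1.4, -16],
  [1, -16.3, 2, -1.8, -25],
  [1, -21, 1.6, -2.5, -33],
  [1, -25.5, 1.2, -3.2, -42],
  [1, -30, 1, -3.9, -50],
  [1, -34.5, 0.6, -4.6, -59],
  [1, -39, 0.2, -5.3, -67],
  [1, -43, 0, -5.9, -76],
  [1, -46.9, -0.4, -6.4, -84],
])

```text
clock: 34.65
eef_pos: [553.3, -213.6, 306.8]
tool_rot: [2.991, 0.061, -3.139]
force: [0.9, 0.9, -3.6]
width: 35.4
gripper_force: 61.5
```

```bash
python3 - <<'E'
from h import *
spin(cy_); go((555.3,-209.5,250),(555.3,-209.5,186)); lip()
im,d,E=shot('side'); t=cloud('side',d,E)
k=(t[...,2]>135)&(t[...,2]<165)&(t[...,0]>520)&(t[...,0]<590)&(t[...,1]<20)&(t[...,1]>-160); p=t[k]; c=np.polyfit(p[:,1],p[:,0],1); print('rail side',k.sum(),c,np.polyval(c,-131),p.max(0),np.percentile(p[:,2],95))
im,d,E=shot('top'); t=cloud('top',d,E)
k=(t[...,2]>135)&(t[...,2]<165)&(t[...,0]>520)&(t[...,0]<590)&(t[...,1]<20)&(t[...,1]>-290); p=t[k]; c=np.polyfit(p[:,1],p[:,0],1); print('rail top',k.sum(),c,np.polyval(c,-131),p.min(0),p.max(0))
# side view: bow legs
im2,d2,E2=shot('wrist','w5.png')
E
```

```text
spin -1.8
q [ 0.64  0.52 -0.37  1.61  0.02  1.03  1.89] p [ 553.3 -213.6  306.8] z [ 0.06   0.15  -0.987] y [-0.012  0.989  0.15 ] w 35.4 t 34.6 F [ 0.9  0.9 -3.6]
(555.3, -209.5, 250) [ 0.15 -0.45  5.68] dist 57.0
(555.3, -209.5, 186) [ 0.54 -1.41 11.99] dist 121.0
lip underside 239.9219375949424 308 2.0099840975212957
rail side 128 [-3.73929269e-02  5.51849864e+02] 556.7483376573558 [566.25426649  18.4931054  156.42209858] 154.7598147067671
rail top 448 [-3.11148538e-02  5.50740297e+02] 554.8163426946621 [ 520.65822809 -289.33669998  141.55247313] [565.58062604  19.38480805 164.76127589]
```

play_rows([
  [1, 0, -0.3, 3, -2],
  [1, 0, -0.5, 6, -2],
  [1, 0.2, -0.9, 9, -2],
  [1, 0.4, -1.3, 11, -2],
  [1, 0.4, -1.4, 12, -2],
  [1, 0.4, -1.4, 12, -2],
])

```text
clock: 35.45
eef_pos: [557.6, -204.2, 186.5]
tool_rot: [2.991, 0.066, -3.106]
force: [-0.3, -1.4, -2.6]
width: 35.3
gripper_force: 61.6
```

```bash
python3 - <<'E'
from h import *
p=tool(ctrl.read_state())[:3,3]; go(p+[0,0,-5],p+[0,0,30],p+[0,0,120])
im,d,E=shot('side','s6.png'); cv2.imwrite('pics/s6c.png',cv2.resize(im[100:290,230:400,::-1],None,fx=3,fy=3,interpolation=cv2.INTER_CUBIC))
E
```

```text
q [ 0.61  0.66 -0.35  1.74  0.07  0.77  1.89] p [ 557.6 -204.2  186.5] z [ 0.059  0.152 -0.987] y [-0.045  0.988  0.15 ] w 35.3 t 35.5 F [-0.3 -1.4 -2.6]
[ 557.57898515 -204.16475455  181.54645198] [ 0.03 -0.07  0.49] dist 5.0
[ 557.57898515 -204.16475455  216.54645198] [-0.2   0.45 -2.96] dist 30.0
[ 557.57898515 -204.16475455  306.54645198] [ -0.79   1.8  -11.84] dist 120.0
```

View pics/s6c.png

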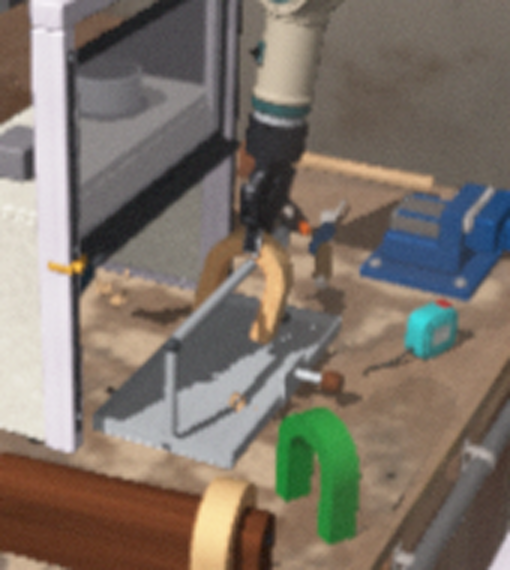

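The bow straddles the rail, with crown around (258,250) and legs either side at (215,290) and (270,300). I'll lower the last few millimetres and release.

play_rows([
  [1, 0, 0, 0.3, 0],
  [1, 0, 0, 0.5, 0],
  [1, 0, 0, 0.5, 0],
  [0.5, 0, 0, 0.5, 0],
  [0.3, 0, 0, 0.5, 0],
  [0.3, 0, 0, 0.5, 0],
  [0.3, 0, 0, 0.5, 0],
  [0.3, -0.2, 0.4, -3, 0],
  [0.3, -0.5, 1, -7, 0],
  [0.3, -0.8, 1.8, -12, 0],
])

```text
clock: 36.5
eef_pos: [557.1, -205.9, 308.9]
tool_rot: [2.992, 0.066, -3.108]
force: [1.3, 0.3, 0.0]
width: 59.5
gripper_force: 0.0
```

```bash
cat >> h.py <<'E'
def hung():
    bows(None,(500,620,-320,60),(163,195))
E
python3 - <<'E'
from h import *
go((430,100,300),(379.4,243.5,260)); spin((np.cos(.137),np.sin(.137),0)); hung(); bows()
E
```

```text
q [ 0.64  0.52 -0.38  1.61  0.03  1.03  1.9 ] p [ 557.1 -205.9  308.9] z [ 0.06   0.151 -0.987] y [-0.043  0.988  0.149] w 59.5 t 36.5 F [1.3 0.3 0. ]
(430, 100, 300) [11.71 30.63  4.75] dist 331.0
(379.4, 243.5, 260) [16.54 44.43 10.57] dist 486.0
spin 84.7
bow 130 [ 539.7 -199.6  172.4] rect [ 539.8 -201.7] [39.8 31.3] 82.1 zmax 181.5
bow 225 [379.8 245.5 129.7] rect [379.9 245.6] [35.6 60.2] 7.2 zmax 135.3
```

play_rows([
  [0.2, 4, 10, 1.5, 8],
  [0.2, 8, 20, 3.2, 16],
  [0.2, 11.7, 30.6, 4.8, 25],
  [0.2, 13, 34, 6, 33],
  [0.2, 14, 38, 7.4, 42],
  [0.2, 15.5, 42, 9, 50],
  [0.2, 16.5, 44.4, 10.5, 59],
  [0.2, 16.5, 44.4, 10.5, 67],
  [0.2, 16.5, 44.4, 10.5, 76],
  [0.2, 16.5, 44.4, 10.5, 84],
])

```text
clock: 37.6
eef_pos: [390.3, 219.5, 263.6]
tool_rot: [3.042, -0.13, 1.829]
force: [1.2, -0.4, -0.0]
width: 68.5
gripper_force: 0.0
```

```bash
python3 - <<'E'
from h import *
spin((np.cos(.135),np.sin(.135),0)); go((379.2,243.7,180),(379.2,243.7,136)); hung()
E
```

```text
spin 7.0
q [-0.37  0.29 -0.16  2.14 -0.09  0.59 -0.2 ] p [390.3 219.5 263.6] z [ 0.063  0.15  -0.987] y [0.965 0.242 0.099] w 68.5 t 37.6 F [ 1.2 -0.4 -0. ]
(379.2, 243.7, 180) [ 1.52 -1.31  8.54] dist 88.0
(379.2, 243.7, 136) [ 0.95 -1.75 12.88] dist 130.0
bow 140 [ 537.9 -199.8  172.8] rect [ 539.6 -201. ] [37.4 36.1] 4.3 zmax 182.4
```

```bash
python3 - <<'E'
from h import *
im,d,E=shot('top','t7.png'); t=cloud('top',d,E)
for y in(-212,-200,-190):
    u,v=proj('top',E,[(557,y,170)]); u=int(u[0])
    c=t[150:230,u]; k=(c[:,2]>20); print(y,[(int(a[0]),int(a[2]),int(im[150+i,u,0])) for i,a in enumerate(c) if 490<a[0]<620 and a[2]>15])
E
```

```text
-212 [(610, 154, 90), (605, 163, 96), (601, 167, 96), (597, 170, 97), (594, 172, 100), (591, 171, 103), (587, 173, 103), (583, 177, 106), (580, 179, 104), (577, 179, 107), (574, 178, 108), (571, 179, 109), (568, 179, 111), (565, 182, 111), (561, 183, 108), (559, 178, 112), (556, 182, 112), (553, 179, 111), (549, 183, 111), (547, 179, 174), (545, 174, 175), (542, 175, 169), (539, 172, 167), (537, 169, 165), (533, 172, 157), (530, 171, 153), (529, 164, 151), (525, 166, 143), (523, 160, 141), (520, 157, 128), (517, 158, 125), (516, 149, 112), (513, 144, 108), (511, 139, 92), (509, 134, 85)]
-200 [(614, 149, 82), (609, 158, 91), (605, 163, 97), (603, 158, 95), (597, 170, 98), (593, 175, 103), (591, 170, 106), (588, 172, 101), (584, 177, 106), (581, 175, 104), (577, 180, 109), (573, 184, 109), (572, 177, 108), (568, 181, 108), (565, 181, 110), (562, 181, 108), (559, 179, 114), (556, 183, 112), (553, 179, 127), (551, 176, 178), (548, 173, 178), (544, 179, 174), (542, 176, 171), (539, 173, 169), (537, 172, 165), (534, 169, 157), (531, 169, 156), (528, 166, 152), (526, 164, 145), (523, 160, 140), (521, 156, 130), (518, 156, 127), (516, 151, 113), (513, 146, 111), (511, 140, 92), (509, 134, 87), (509, 108, 82)]
-190 [(615, 149, 82), (610, 154, 91), (606, 160, 95), (602, 165, 98), (598, 168, 101), (594, 173, 103), (592, 169, 103), (587, 177, 104), (584, 175, 105), (582, 174, 105), (578, 178, 106), (574, 180, 109), (572, 178, 107), (567, 184, 106), (566, 176, 107), (562, 181, 105), (559, 182, 108), (557, 178, 160), (553, 182, 167), (551, 179, 170), (548, 178, 166), (545, 176, 165), (543, 173, 165), (539, 177, 160), (536, 174, 163), (534, 170, 158), (531, 168, 152), (528, 167, 153), (526, 163, 144), (523, 164, 142), (520, 161, 134), (518, 159, 129), (516, 151, 118), (513, 151, 113), (511, 141, 94), (509, 136, 90), (508, 115, 82), (513, 56, 83), (514, 16, 92), (491, 18, 155)]
```

The hung bow is upright and centred (the missing half was only shadow). Next, the second bow.

play_rows([
  [0.2, 1.5, -1.3, 4, 7],
  [0.2, 1.5, -1.3, 8.5, 7],
  [0.2, 1.2, -1.6, 11, 7],
  [0.2, 0.95, -1.75, 12.8, 7],
  [0.2, 0.95, -1.75, 12.8, 7],
  [1, 0.95, -1.75, 12.8, 7],
  [1, 0.95, -1.75, 12.8, 7],
  [1, 0.95, -1.75, 12.8, 7],
  [1, 0.95, -1.75, 12.8, 7],
  [1, 0.95, -1.75, 12.8, 7],
])

```text
clock: 38.7
eef_pos: [380.6, 241.6, 137.4]
tool_rot: [3.057, -0.14, 1.711]
force: [0.4, -2.0, 3.0]
width: 35.2
gripper_force: 59.4
```

```bash
python3 - <<'E'
from h import *
p=tool(ctrl.read_state())[:3,3]; go(p+[0,0,178])
E
```

```text
q [-0.61  0.53  0.06  2.28 -0.57  0.23  0.13] p [380.6 241.6 137.4] z [ 0.064  0.15  -0.987] y [0.988 0.128 0.084] w 35.2 t 38.7 F [ 0.4 -2.   3. ]
[380.56197714 241.63980663 315.42213848] [  2.49   1.49 -17.56] dist 178.0
```

play_rows([
  [1, 0.3, 0.2, -2, 0],
  [1, 0.6, 0.4, -4, 0],
  [1, 1.2, 0.8, -8, 0],
  [1, 1.7, 1, -12, 0],
  [1, 2.3, 1.5, -16, 0],
  [1, 2.5, 1.5, -17.5, 0],
  [1, 2.5, 1.5, -17.5, 0],
])

```text
clock: 39.4
eef_pos: [380.6, 242.9, 316.4]
tool_rot: [3.055, -0.143, 1.713]
force: [-0.1, 0.6, -3.3]
width: 35.2
gripper_force: 61.3
```

```bash
python3 - <<'E'
from h import *
spin(cy_); go((551.5,-60,312),); bows(); hung()
E
```

```text
spin -84.4
q [-0.89  0.22  0.4   2.07 -0.28  0.75 -0.18] p [380.6 242.9 316.4] z [ 0.066  0.152 -0.986] y [0.988 0.129 0.086] w 35.2 t 39.4 F [-0.1  0.6 -3.3]
(551.5, -60, 312) [-32.14  12.92  -3.06] dist 348.0
bow 153 [ 536.9 -199.7  172.8] rect [ 537.2 -201.6] [40.  36.1] 1.3 zmax 181.6
```

play_rows([
  [1, -3.2, 1.3, -0.3, -8],
  [1, -6.5, 2.6, -0.6, -16],
  [1, -9.7, 3.9, -0.9, -25],
  [1, -13, 5.2, -1.2, -33],
  [1, -16, 6.5, -1.5, -42],
  [1, -19.3, 7.7, -1.8, -50],
  [1, -22.5, 9, -2.1, -59],
  [1, -25.7, 10.3, -2.4, -67],
  [1, -29, 11.6, -2.7, -76],
  [1, -32.1, 12.9, -3, -84],
])

```text
clock: 40.5
eef_pos: [549.7, -61.9, 307.0]
tool_rot: [2.991, 0.059, -3.137]
force: [0.8, 1.2, -2.8]
width: 34.9
gripper_force: 61.3
```

```bash
python3 - <<'E'
from h import *
spin(cy_); go((553,-60,250),(553,-60,182)); lip()
E
```

```text
spin -1.7
q [ 0.04  0.42  0.17  1.76 -0.28  0.95  1.93] p [549.7 -61.9 307. ] z [ 0.058  0.151 -0.987] y [-0.014  0.989  0.15 ] w 34.9 t 40.5 F [ 0.8  1.2 -2.8]
(553, -60, 250) [ 0.01 -0.67  5.67] dist 57.0
(553, -60, 182) [ 0.41 -1.69 12.38] dist 125.0
lip underside 239.7174549797495 306 1.8415605666976593
```

play_rows([
  [1, 0, -0.3, 3, -2],
  [1, 0, -0.7, 6, -2],
  [1, 0.2, -1.1, 9, -2],
  [1, 0.4, -1.5, 11, -2],
  [1, 0.4, -1.6, 12, -2],
  [1, 0.4, -1.7, 12.4, -2],
  [1, 0.4, -1.7, 12.4, -2],
])

```text
clock: 41.25
eef_pos: [554.9, -57.9, 184.6]
tool_rot: [2.992, 0.069, -3.108]
force: [0.9, 1.1, -0.5]
width: 35.1
gripper_force: 61.7
```

```bash
python3 - <<'E'
from h import *
p=tool(ctrl.read_state())[:3,3]; go(p+[0,0,120])
im,d,E=shot('side','s8.png'); cv2.imwrite('pics/s8c.png',cv2.resize(im[130:290,220:370,::-1],None,fx=3.5,fy=3.5,interpolation=cv2.INTER_CUBIC))
E
```

```text
q [ 0.08  0.58  0.1   1.89 -0.35  0.66  2.05] p [554.9 -57.9 184.6] z [ 0.063  0.151 -0.987] y [-0.043  0.988  0.148] w 35.1 t 41.2 F [ 0.9  1.1 -0.5]
[554.94289049 -57.94410325 304.64866482] [ -0.83   1.78 -11.84] dist 120.0
```

View pics/s8c.png

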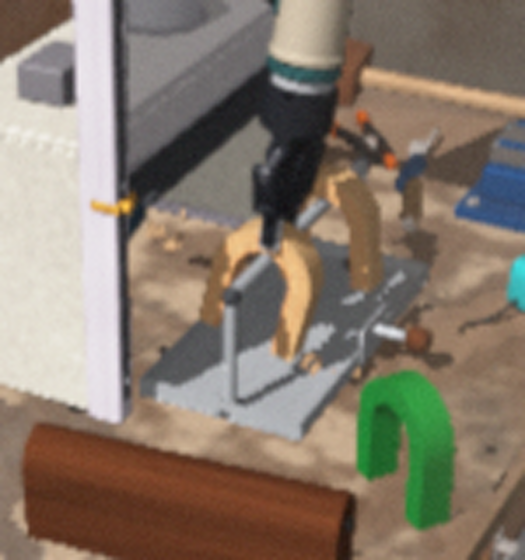

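Both bows are astride the rail, with the second crown at (265,235) and the first at (350,190). I'll release, rise, and move to the knob front.

play_rows([
  [1, 0, 0, 0.2, 0],
  [0.5, 0, 0, 0.2, 0],
  [0.35, 0, 0, 0.2, 0],
  [0.35, 0, 0, 0.2, 0],
  [0.35, 0, 0, 0.2, 0],
  [0.35, -0.2, 0.4, -3, 0],
  [0.35, -0.5, 1, -7, 0],
  [0.35, -0.8, 1.8, -12, 0],
  [0.35, -0.8, 1.8, -12, 0],
])

```text
clock: 42.2
eef_pos: [557.6, -59.3, 312.7]
tool_rot: [2.996, 0.081, -3.108]
force: [0.7, -0.6, -0.9]
width: 55.4
gripper_force: 0.0
```

```bash
python3 - <<'E'
from h import *
spin(cy_); go((430,-136,300),(372,-136,180)); hung(); lip()
im,d,E=shot('top'); t=cloud('top',d,E); b=im.astype(int)
k=(t[...,2]>30)&(t[...,2]<75)&(t[...,0]>370)&(t[...,0]<440)&(t[...,1]<-105)&(t[...,1]>-165)&(b[...,0]-b[...,2]>15)
print('knob',k.sum(),np.median(t[k],0),t[k].min(0),t[k].max(0))
E
```

```text
spin -0.0
q [ 0.03  0.42  0.17  1.75 -0.28  0.94  1.96] p [557.6 -59.3 312.7] z [ 0.075  0.148 -0.986] y [-0.045  0.988  0.145] w 55.4 t 42.2 F [ 0.7 -0.6 -0.9]
(430, -136, 300) [13.08 -7.19 -0.84] dist 149.0
(372, -136, 180) [19.83 -8.67 10.56] dist 241.0
bow 207 [544.4 -54.1 174.7] rect [544.6 -53.7] [50.2 35.2] 0.6 zmax 181.9
lip underside 239.65752380865524 310 1.9101668127798916
knob 69 [ 421.40533969 -131.88550278   52.67686754] [ 408.87601134 -146.24606019   40.94628556] [ 434.64538272 -120.10478898   61.49796814]
```

```bash
python3 - <<'E'
from h import *
D=[]
for i in range(6):
    im,d,E=shot('top'); D.append(d)
t=cloud('top',np.median(D,0),E); b=im.astype(int)
X=t[...,0]+0.034*(t[...,1]+131) # x at y=-131
k=(t[...,2]>230)&(t[...,2]<262)&(t[...,1]>-100)&(t[...,1]<60)&(X>615)&(X<650)&(b.sum(2)<260)
cols=[X[:,u][k[:,u]].min() for u in range(560) if k[:,u].sum()>2]; print('lip front',np.median(cols),np.percentile(cols,[10,90]),len(cols))
r=(t[...,2]>146)&(t[...,2]<160)&(X>535)&(X<575)&(t[...,1]>-20)&(t[...,1]<20)
print('rail',np.median(X[r]),X[r].min(),X[r].max(), [ (X[:,u][r[:,u]].min().round(1),X[:,u][r[:,u]].max().round(1)) for u in range(560) if r[:,u].sum()>2])
r=(t[...,2]>146)&(t[...,2]<160)&(X>535)&(X<575)&(t[...,1]>-170)&(t[...,1]<-100)
print('rail mid',np.median(X[r]),X[r].min(),X[r].max())
c=abs(t[...,1]+132.5)<5; kk=c&(X>395)&(X<470)&(t[...,2]>25)&(t[...,2]<70)
for v,u in zip(*np.where(kk)):
    if u==np.where(kk)[1][0]: print(X[v,u].round(1),t[v,u,2].round(1),b[v,u])
# same for start picture
t0=np.load('top0.npy'); b0=cv2.imread('pics/top0.png')[:,:,::-1].astype(int); X0=t0[...,0]+0.034*(t0[...,1]+131)
m=(b0[...,0]-b0[...,2]>15)&(t0[...,2]>30)&(t0[...,2]<75)&(X0>590)&(X0<640)&(abs(t0[...,1]+126)<18); print('home knob',m.sum(),np.percentile(X0[m],[0,2,50,98,100]),np.percentile(t0[m][:,2],[50,98]))
m=(b[...,0]-b[...,2]>15)&(t[...,2]>30)&(t[...,2]<75)&(X>390)&(X<450)&(abs(t[...,1]+132)<18); print('now knob',m.sum(),np.percentile(X[m],[0,2,50,98,100]),np.percentile(t[m][:,2],[50,98]))
k=(t0[...,2]>80)&(t0[...,2]<115)&(t0[...,1]>-100)&(t0[...,1]<60)&(X0>615)&(X0<655)&(b0.sum(2)<260)
cols=[X0[:,u][k[:,u]].min() for u in range(560) if k[:,u].sum()>2]; print('lip front at start',np.median(cols),np.percentile(cols,[10,90]))
E
```

```text
lip front 634.4211124345097 [633.7122874  635.23099038] 58
rail 560.3635999022576 553.7254612150576 567.9502701553081 [(np.float64(553.7), np.float64(567.9)), (np.float64(555.7), np.float64(568.0)), (np.float64(555.4), np.float64(567.9)), (np.float64(555.5), np.float64(567.4)), (np.float64(555.7), np.float64(567.2)), (np.float64(555.1), np.float64(567.0)), (np.float64(555.2), np.float64(567.2)), (np.float64(554.9), np.float64(566.6)), (np.float64(555.0), np.float64(566.6)), (np.float64(554.9), np.float64(566.3)), (np.float64(554.8), np.float64(565.8)), (np.float64(554.0), np.float64(566.2)), (np.float64(554.2), np.float64(565.7))]
rail mid 555.3619159505507 553.6443435274931 558.0247799754176
467.2 46.6 [163 165 164]
463.7 48.8 [161 162 160]
460.9 43.6 [158 160 157]
457.5 46.4 [156 156 155]
454.2 46.7 [156 158 155]
451.2 43.6 [150 153 149]
447.9 45.0 [156 157 155]
444.6 46.4 [168 171 168]
441.5 44.2 [142 138 133]
438.4 42.1 [142 137 132]
home knob 63 [601.69791259 602.03693601 613.03286891 626.00710261 626.46008448] [52.42564837 57.54524326]
now knob 69 [408.81720027 408.97220255 421.39290979 434.41922281 434.76348358] [53.27225277 57.33411076]
lip front at start 634.2852074680457 [633.27588641 635.41359097]
```

play_rows([
  [1, 13, -7.2, -0.8, 0],
  [1, 13, -7.2, -0.8, 0],
  [1, 13, -7.2, -0.8, 0],
  [1, 13, -7.2, -0.8, 0],
  [1, 19, -8.6, 10.6, 0],
  [1, 19, -8.6, 10.6, 0],
  [1, 19, -8.6, 10.6, 0],
  [1, 19, -8.6, 10.6, 0],
])

```text
clock: 43.45
eef_pos: [371.6, -132.8, 173.4]
tool_rot: [2.989, 0.061, -3.109]
force: [0.9, -1.6, 0.8]
width: 0.1
gripper_force: 0.0
```

```bash
python3 - <<'E'
from h import *
spin(cy_); go((378,-136,100),(378,-136,52))
E
```

```text
spin -0.1
q [ 0.34  0.44  0.09  2.27 -0.45  0.48  2.43] p [ 371.6 -132.8  173.4] z [ 0.055  0.153 -0.987] y [-0.041  0.988  0.151] w 0.1 t 43.5 F [ 0.9 -1.6  0.8]
(378, -136, 100) [-0.19 -1.45  7.23] dist 74.0
(378, -136, 52) [ 0.1  -2.18 11.97] dist 122.0
```

play_rows([
  [1, 0, -0.8, 3.5, 0],
  [1, -0.1, -1.4, 7.2, 0],
  [1, 0.1, -1.8, 9.5, 0],
  [1, 0.1, -2.2, 11.9, 0],
  [1, 0.1, -2.2, 11.9, 0],
])

```text
clock: 43.95
eef_pos: [389.0, -140.4, 59.3]
tool_rot: [2.99, 0.06, -3.11]
force: [-0.5, -0.0, -0.3]
width: 0.0
gripper_force: 0.0
```

```bash
python3 - <<'E'
from h import *
p=np.array([385,-136,52.]);q=np.array([590,-129,52.]); go(p,p+100*cx_,q)
E
```

```text
q [ 0.38  0.72  0.04  2.3  -0.93  0.23  2.94] p [ 389.  -140.4   59.3] z [ 0.055  0.153 -0.987] y [-0.04   0.988  0.151] w 0.0 t 44.0 F [-0.5 -0.  -0.3]
[ 385. -136.   52.] [0.43 0.34 0.76] dist 9.0
[ 484.94220557 -132.60065503   52.        ] [-9.55  0.27  1.36] dist 97.0
[ 590. -129.   52.] [-20.05   0.21   1.99] dist 201.0
```

play_rows([
  [1, -1, 0.3, 0.2, 0],
  [1, -2, 0.3, 0.4, 0],
  [1, -3, 0.3, 0.6, 0],
  [1, -4, 0.3, 0.8, 0],
  [1, -5, 0.3, 0.9, 0],
  [1, -6, 0.3, 1, 0],
  [1, -7, 0.3, 1.1, 0],
  [1, -8, 0.3, 1.2, 0],
  [1, -9, 0.3, 1.3, 0],
  [1, -9.6, 0.3, 1.4, 0],
])

```text
clock: 44.95
eef_pos: [484.5, -131.6, 52.9]
tool_rot: [2.99, 0.061, -3.107]
force: [-3.0, -0.0, 1.6]
width: -0.2
gripper_force: 1.1
```

```bash
python3 - <<'E'
from h import *
p=tool(ctrl.read_state())[:3,3]
go(p+100*cx_,np.array([592,-132,52.])); hung(); lip()
E
```

```text
q [ 0.17  0.78  0.21  2.08 -0.85  0.42  2.74] p [ 484.5 -131.6   52.9] z [ 0.055  0.153 -0.987] y [-0.044  0.988  0.151] w -0.2 t 45.0 F [-3.  -0.   1.6]
[ 584.39932079 -128.17890345   52.8966731 ] [-9.98 -0.1   0.6 ] dist 100.0
[ 592. -132.   52.] [-10.72  -0.52   0.67] dist 108.0
lip underside 239.29396513314236 329 22.201735835500784
```

play_rows([
  [1, -1, 0, 0, 0],
  [1, -2, 0, 0.1, 0],
  [1, -3, 0, 0.2, 0],
  [1, -4, 0, 0.2, 0],
  [1, -5, 0, 0.3, 0],
  [1, -6, 0, 0.3, 0],
  [1, -7, -0.1, 0.4, 0],
  [1, -8, -0.1, 0.4, 0],
  [1, -9, -0.1, 0.5, 0],
  [1, -9.6, -0.1, 0.5, 0],
])

```text
clock: 46.05
eef_pos: [580.5, -128.1, 53.6]
tool_rot: [2.99, 0.061, -3.107]
force: [-2.7, 0.8, -2.4]
width: -0.0
gripper_force: 1.2
```

play_rows([
  [1, -0.3, 0, 0, 0],
  [1, -0.6, 0, 0, 0],
  [1, -0.9, 0, 0.05, 0],
])

```text
clock: 46.35
eef_pos: [587.9, -128.0, 53.7]
tool_rot: [2.989, 0.059, -3.108]
force: [-3.1, 0.3, 0.8]
width: -0.1
gripper_force: 1.1
```

```bash
python3 - <<'E'
from h import *
p=tool(ctrl.read_state())[:3,3]
go(p+100*cx_); lip()
E
```

```text
q [ 0.05  0.87  0.34  1.82 -0.77  0.62  2.54] p [ 587.9 -128.    53.7] z [ 0.054  0.154 -0.987] y [-0.043  0.988  0.152] w -0.1 t 46.4 F [-3.1  0.3  0.8]
[ 687.81733773 -124.60673801   53.65868911] [-9.98 -0.09  0.59] dist 100.0
lip underside 239.6268306572547 303 1.8495790682481559
```

Not at the stop yet, so I'll keep going in small steps.

play_rows([
  [1, -0.3, 0, 0, 0],
  [1, -0.6, 0, 0, 0],
  [1, -0.8, 0, 0, 0],
  [1, -0.8, 0, 0, 0],
])

```text
clock: 46.8
eef_pos: [596.7, -128.0, 54.2]
tool_rot: [2.99, 0.061, -3.107]
force: [-0.2, 0.0, -0.4]
width: -0.2
gripper_force: 0.5
```

play_rows([
  [1, -0.2, 0, 0, 0],
  [1, -0.4, 0, 0, 0],
  [1, -0.4, 0, 0, 0],
])

```text
clock: 47.1
eef_pos: [598.3, -128.0, 54.2]
tool_rot: [2.989, 0.057, -3.108]
force: [-6.6, -0.2, 2.0]
width: -0.0
gripper_force: 3.1
```

```bash
python3 - <<'E'
from h import *
p=tool(ctrl.read_state())[:3,3]
go(p-50*cx_,p-120*cx_)
E
```

```text
q [ 0.04  0.88  0.35  1.78 -0.76  0.65  2.52] p [ 598.3 -128.    54.2] z [ 0.051  0.154 -0.987] y [-0.042  0.988  0.152] w -0.0 t 47.1 F [-6.6 -0.2  2. ]
[ 548.27928248 -129.72229069   54.21901263] [ 4.99  0.04 -0.28] dist 50.0
[ 478.31973858 -132.10183217   54.21901263] [11.98  0.1  -0.67] dist 120.0
```

play_rows([
  [1, -0.3, 0, 0, 0],
  [1, -0.3, 0, 0, 0],
  [1, 1, 0, 0, 0],
  [1, 5, 0, -0.3, 0],
  [1, 10, 0, -0.6, 0],
  [1, 12, 0.1, -0.7, 0],
  [0.5, 12, 0.1, -5, 8],
  [0, 12, 1, -10, 16],
  [0, 12, 2, -15, 24],
  [0, 12, 3, -20, 32],
])

```text
clock: 48.1
eef_pos: [469.1, -133.6, 248.9]
tool_rot: [2.981, -0.027, 2.617]
force: [2.4, 0.2, -0.4]
width: 57.7
gripper_force: 0.0
```

```bash
python3 - <<'E'
from h import *
print(spin(cx_)); go((490,-62,300)); hung(); lip()
im,d,E=shot('top'); t=cloud('top',d,E); b=im.astype(int)
m=(b[...,0]-b[...,2]>15)&(t[...,2]>30)&(t[...,2]<75)&(t[...,0]>570)&(t[...,0]<640)&(abs(t[...,1]+126)<18); print('knob',m.sum(),np.percentile(t[m][:,0],[0,50,100]) if m.any() else '')
E
```

```text
spin 58.1
58.14988308803515
q [-0.16  0.5   0.72  1.99 -0.64  0.89  1.98] p [ 469.1 -133.6  248.9] z [ 0.057  0.152 -0.987] y [0.498 0.852 0.16 ] w 57.7 t 48.1 F [ 2.4  0.2 -0.4]
(490, -62, 300) [ 1.91  7.96 -3.83] dist 90.0
lip underside 239.4991205495138 302 1.8560298996523465
knob 66 [607.06264131 618.08198602 633.47320598]
```

play_rows([
  [0, 1.9, 8, -3.8, 8],
  [0, 1.9, 8, -3.8, 16],
  [0, 1.9, 8, -3.8, 24],
  [0, 1.9, 8, -3.8, 32],
  [0, 1.9, 8, -3.8, 40],
  [0, 1.9, 8, -3.8, 48],
  [0, 1.9, 8, -3.8, 56],
  [0, 1.9, 8, -3.8, 58],
  [0, 1.9, 8, -3.8, 58],
])

```text
clock: 49.15
eef_pos: [489.3, -61.0, 296.4]
tool_rot: [3.081, -0.151, 1.616]
force: [-0.7, 0.2, -0.4]
width: 85.4
gripper_force: 0.0
```

```bash
python3 - <<'E'
from h import *
spin(cx_); go((585,-62,300),(585,-62,268))
im,d,E=shot('side','s9.png'); cv2.imwrite('pics/s9c.png',cv2.resize(im[90:260,190:360,::-1],None,fx=3.5,fy=3.5,interpolation=cv2.INTER_CUBIC))
E
```

```text
spin 0.7
q [-0.52  0.53  1.05  1.94 -0.72  1.07  0.91] p [489.3 -61.  296.4] z [ 0.053  0.153 -0.987] y [0.998 0.036 0.059] w 85.4 t 49.1 F [-0.7  0.2 -0.4]
(585, -62, 300) [-0.48  9.56  0.14] dist 96.0
(585, -62, 268) [-0.96  9.37  3.3 ] dist 100.0
```

View pics/s9c.png

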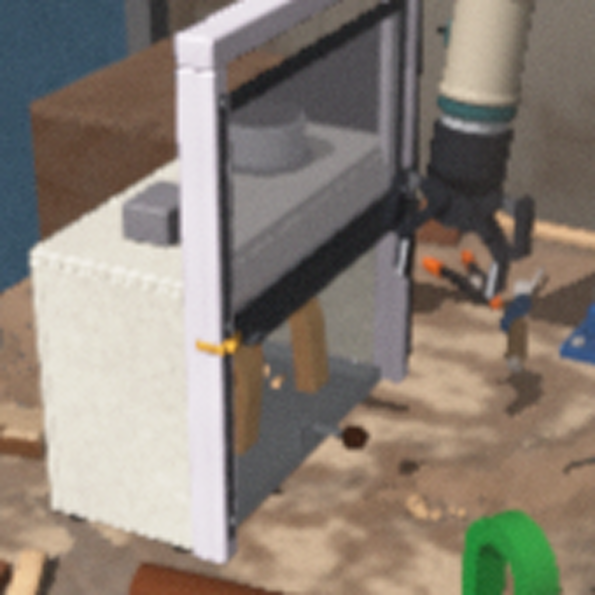

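Rack home at knob (353,437), and the legs of both bows show inside at (247,390) and (310,345). Now I'll bring the front finger over the lip.

play_rows([
  [0, -0.2, 3, 0, 0],
  [0, -0.4, 6, 0, 0],
  [0, -0.5, 8, 0.1, 0],
  [0, -0.5, 9.5, 0.1, 0],
  [0, -0.5, 9.5, 0.1, 0],
  [0, -0.5, 9.5, 0.1, 0],
])

```text
clock: 49.8
eef_pos: [583.6, -62.8, 300.7]
tool_rot: [3.082, -0.152, 1.615]
force: [-0.9, -0.0, 0.5]
width: 85.8
gripper_force: 0.0
```

play_rows([
  [0, -0.15, -0.05, 0.7, 0],
  [0, -0.3, -0.1, 1.4, 0],
  [0, -0.4, -0.15, 2.1, 0],
  [0, -0.5, -0.2, 2.8, 0],
  [0, -0.5, -0.2, 3.2, 0],
])

```text
clock: 50.3
eef_pos: [583.8, -62.4, 267.6]
tool_rot: [3.082, -0.152, 1.614]
force: [-0.2, 0.3, -0.0]
width: 85.4
gripper_force: 0.0
```

```bash
python3 - <<'E'
from h import *
p=tool(ctrl.read_state())[:3,3]; go(p+[0,0,-100]); lip()
E
```

```text
q [-0.41  0.7   0.96  1.73 -0.81  1.14  0.88] p [583.8 -62.4 267.6] z [ 0.053  0.154 -0.987] y [0.998 0.034 0.059] w 85.4 t 50.3 F [-0.2  0.3 -0. ]
[583.76343309 -62.42579699 167.6296227 ] [-1.51 -0.59  9.87] dist 100.0
lip underside 239.62321931317183 259 1.8027672000392863
```

play_rows([
  [0, -0.05, 0, 0.5, 0],
  [0, -0.15, -0.05, 1, 0],
  [0, -0.23, -0.1, 1.5, 0],
  [0, -0.3, -0.1, 2, 0],
])

```text
clock: 50.75
eef_pos: [584.0, -62.7, 248.1]
tool_rot: [3.082, -0.152, 1.614]
force: [-3.4, -0.4, 2.5]
width: 85.6
gripper_force: 3.2
```

```bash
python3 - <<'E'
from h import *
go(); lip()
E
```

```text
q [-0.4   0.72  0.94  1.75 -0.83  1.1   0.91] p [584.  -62.7 248.1] z [ 0.053  0.153 -0.987] y [0.998 0.034 0.059] w 85.6 t 50.8 F [-3.4 -0.4  2.5]
lip underside 233.4697746669317 255 4.085663213114129
```

play_rows([
  [0, -0.15, -0.05, 1, 0],
  [0, -0.3, -0.1, 2, 0],
  [0, -0.45, -0.15, 3, 0],
  [0, -0.6, -0.2, 4, 0],
  [0, -0.75, -0.3, 5, 0],
  [0, -0.9, -0.35, 6, 0],
  [0, -1.05, -0.4, 7, 0],
  [0, -1.2, -0.45, 8, 0],
  [0, -1.35, -0.5, 9, 0],
  [0, -1.5, -0.6, 10, 0],
])

```text
clock: 51.8
eef_pos: [584.0, -62.6, 145.9]
tool_rot: [3.082, -0.151, 1.613]
force: [-4.7, -1.0, 3.0]
width: 85.3
gripper_force: 2.5
```

```bash
python3 - <<'E'
from h import *
go(); lip()
E
```

```text
q [-0.34  0.84  0.83  1.84 -0.99  0.94  1.05] p [584.  -62.6 145.9] z [ 0.053  0.153 -0.987] y [0.998 0.034 0.059] w 85.3 t 51.8 F [-4.7 -1.   3. ]
lip underside 131.5492568661549 256 28.14150587070537
```

play_rows([
  [0, -0.15, -0.05, 1, 0],
  [0, -0.3, -0.1, 2, 0],
  [0, -0.45, -0.15, 3, 0],
  [0, -0.6, -0.2, 4, 0],
  [0, -0.75, -0.3, 5, 0],
  [0, -0.85, -0.3, 5.6, 0],
  [0, -0.95, -0.35, 6.2, 0],
  [0, -1, -0.4, 6.7, 0],
  [0, -1.05, -0.4, 7, 0],
  [0, -1.05, -0.4, 7, 0],
])

```text
clock: 52.85
eef_pos: [584.1, -62.0, 75.6]
tool_rot: [3.082, -0.152, 1.614]
force: [-4.8, -1.1, -0.9]
width: 85.5
gripper_force: 3.5
```

```bash
python3 - <<'E'
from h import *
go()
im,d,E=shot('top'); t=cloud('top',d,E); X=t[...,0]+.034*(t[...,1]); k=(X>632)&(X<652)&(t[...,1]<-130)&(t[...,1]>-300)&(t[...,2]>40)&(t[...,2]<140); print(np.median(t[k][:,2])-11,k.sum())
E
```

```text
q [-0.26  0.9   0.67  1.87 -1.06  0.79  1.12] p [584.1 -62.   75.6] z [ 0.053  0.154 -0.987] y [0.998 0.034 0.059] w 85.5 t 52.9 F [-4.8 -1.1 -0.9]
61.44100837001179 83
```

play_rows([
  [0, 0, 0, 0.3, 0],
  [0, -0.1, 0, 0.6, 0],
  [0, -0.1, 0, 0.6, 0],
])

```text
clock: 53.2
eef_pos: [584.2, -62.2, 73.9]
tool_rot: [3.08, -0.156, 1.614]
force: [-17.5, 1.3, 34.2]
width: 85.3
gripper_force: 23.0
```

```bash
python3 - <<'E'
from h import *
p=tool(ctrl.read_state())[:3,3]; go(p+[0,0,20],p+[-80,0,40])
E
```

```text
q [-0.25  0.9   0.66  1.87 -1.06  0.79  1.13] p [584.2 -62.2  73.9] z [ 0.055  0.157 -0.986] y [0.998 0.034 0.061] w 85.3 t 53.2 F [-17.5   1.3  34.2]
[584.21126367 -62.17345237  93.90578842] [ 0.31  0.12 -1.97] dist 20.0
[504.21126367 -62.17345237 113.90578842] [ 0.96 -7.74 -4.39] dist 89.0
```

play_rows([
  [0, 0, -0.1, -0.4, 0],
  [0, 0.1, -0.5, -0.6, 0],
  [0, 0.2, -2, -0.9, 0],
  [0, 0.5, -4.5, -2.5, 0],
  [0, 1, -7.7, -4.4, 0],
  [0, 1.5, -9, -10, 0],
  [0, 2, -9, -15, 0],
  [0, 2, -9, -15, 0],
  [0, 2, -9, -15, 0],
])

```text
clock: 54.1
eef_pos: [488.4, -68.5, 217.4]
tool_rot: [3.075, -0.151, 1.616]
force: [0.8, 0.2, -0.3]
width: 85.4
gripper_force: 0.0
```

```bash
python3 - <<'E'
from h import *
go()
im,d,E=shot('top','tE.png'); t=cloud('top',d,E); b=im.astype(int); X=t[...,0]+.034*(t[...,1])
for lo,hi in((-300,-150),(-110,50)):
    k=(X>632)&(X<650)&(t[...,1]<hi)&(t[...,1]>lo)&(t[...,2]>40)&(t[...,2]<140); print('lip',np.median(t[k][:,2])-11,k.sum())
m=(b[...,0]-b[...,2]>15)&(t[...,2]>30)&(t[...,2]<75)&(t[...,0]>570)&(t[...,0]<640)&(abs(t[...,1]+126)<18); print('knob',m.sum(),np.percentile(t[m][:,0],[0,50,100]))
cv2.imwrite('pics/tEc.png',cv2.resize(im[60:300,120:480,::-1],None,fx=2.2,fy=2.2,interpolation=cv2.INTER_CUBIC))
E
```

```text
q [-0.36  0.59  0.84  2.03 -0.82  0.88  1.02] p [488.4 -68.5 217.4] z [ 0.06   0.153 -0.986] y [0.997 0.035 0.066] w 85.4 t 54.1 F [ 0.8  0.2 -0.3]
lip 61.21741431106943 245
lip 61.185854946302015 262
knob 66 [606.75146106 618.34583036 633.63488228]
```

View pics/tEc.png

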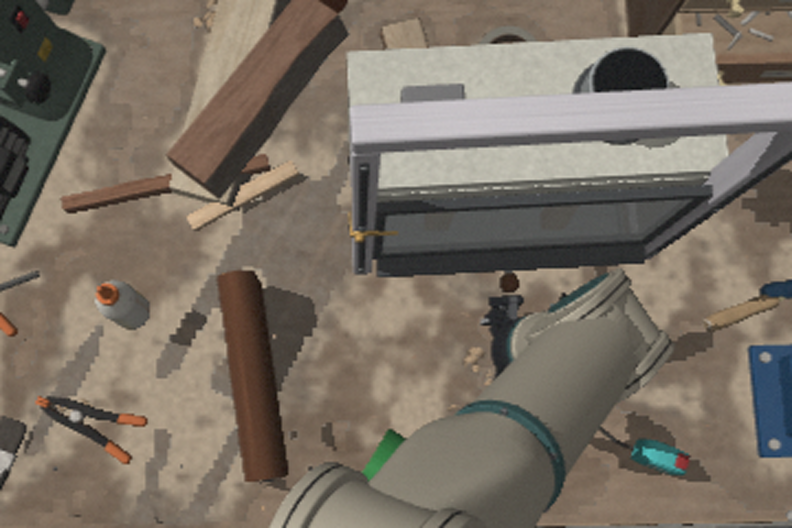

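The sash is shut (lip underside measured at 61, nominal 62). The knob is home at (509,283), the former is empty, and the bottle, clamp and tape are where they started.

```bash
python3 -c "
from cell import ctrl
print(ctrl.finish_job())"
```

```text
the job is handed in; nothing more can be done
None
```

I handed the job in at about 54 s of the 210 s allowed: both bows on the former now hang on the rack's rail, the rack is fully home and the sash is shut. By my measurements the order was kept and the glue bottle, tape measure and spring clamp ended where they started; the verdict was not reported back. The closest margins were the sash, about 4 mm below the mark (12 mm allowed), and the rack, drawn out to about 0.199 m (0.19 m needed).

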